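Dial open the combination lockbox

ROBOT

A 6-joint arm with a two-finger parallel gripper is mounted at the origin on a cart in front of the work surface, level with it; the furniture and walls round the work are solid. World frame = base frame: x ahead of the robot, y to its left, z up, the work surface at z = 0. Lengths are in mm, angles in rad, forces in N, time in s.
With the tool pointing down it reaches from about 325 to 900 mm from the base axis. Payload 6.1 kg.
Tool frame: the origin (TCP) lies on the centre line of the jaws, within the pads' length; the fingertips stand 17 mm ahead of it and the grasp point (between the pads) lies 2 mm behind it; z points along the fingers, y is the line along which they close (so a half turn about z gives the same grasp; the last joint's range is limited). The gripper opens to 85 mm and grips with 20 to 120 N. Pads are 22 mm wide; open, the fingers measure 114 mm over their backs; the gripper's body (76 mm by 85 mm) begins 54 mm behind the grasp point. The pads swing forward as they close: fully open they stand 13 mm farther back than shut.
Start: joints at [-1.352, 0.22, 1.526, -0, 1.395, -0.126], TCP at [211.248, -588.209, 248.3] pointing down, gripper open.
Joint ranges: [-2.98, 2.98], [-0.91, 2.08], [0.09, 2.57], [-1.24, 4.39], [0.2, 2.65], [-2.68, 2.68]. Speed limits (rad/s): [2.57, 2.57, 3.01, 3.14, 3.14, 3.14].

INTERFACE

Orientations are given as a rotation vector (axis times angle).
In Python, from bench import env gives the robot as it stands. The module is installed in compiled form; this text tells all that it offers.
- The arm moves only by the tool drive_tool, never from a script. Its argument "steps" is a list of rows, each an object of numbers: "tx", "ty", "tz": the shift along the tool's x, y, z scaled (see below); "ax", "ay", "az": the turn, a rotation vector about the tool's x, y, z scaled (see below); "hand": the opening, from -1 (shut) to 1 (fully open), so that 0 is half open. A call has 1 to 8 rows; each row shifts and turns the commanded pose from where the row before left it, along the tool's axes as they then stand; what a row does not reach is not made up. The controller multiplies each number of a shift by 2 cm and each number of a turn by 5 degrees. A row lasts 1/10 s, in which the tool goes at most 50 mm and 8.59 degrees, less where a joint would pass 70% of its speed; a pose out of reach is approached as far as the arm can. A call with a number of a shift or a turn outside -1 to 1 is refused whole. A call with a gripper value outside its range is refused whole. The fingers move at their own pace and stop on an object; "grip_force" is the grip in N (left out, the last holds). Time passes only in rows, so rows that do not move let the fingers close. It gives the time, the measured TCP pose, the force, the opening and the grip force at its end, in the units of the state.
- env.state(): the state, without advancing time (a new reading comes with each control period).
- env.capture(name): name is "scene" or "side" or "wrist"; returns a dict with "color" (480x640x3 uint8, red, green, blue), "depth" (480x640 float32, mm along the optical axis (not along the pixel's ray), 0 where there is no reading), "fx", "fy", "cx", "cy" (pixels), "k1" (the pictures are not rectified: a ray, as slopes to the right and down, at radius r is drawn at 1 + k1 r^2 times it, then the intrinsics apply), "rvec" (rotation vector, rad) and "tvec" (3), from world to camera coordinates, as OpenCV has them. Camera axes: x right, y down, z forward; pixel columns grow to the right and rows downward; lengths in mm; the calibration is good to about 2 mm. A picture is of the moment at which its call begins.
- env.close_job(): hands the job in; it is judged then, once.
The state is a dict: "time": time; "joint_positions": joint angles; "qd": joint speeds; "joint_torque": joint torques, N m; "tcp_pos": TCP position; "ee_rot": TCP orientation; "force": force on the tool from outside, world axes, zero at the start; "ft_torque": the same for the moment, N m; "gripper_width": finger opening in mm; "grasp_force": force on a finger pad.
Only numpy, scipy, OpenCV 4.12 (cv2) and the standard library are available. Lean on these libraries where they do the work, as an engineer would, in place of code of your own. Each camera call takes 0.05 s, during which the arm holds its last target. There are 200 camera calls.

TASK

Open the small lockbox on the bench. With the crank handle, turn the dial clockwise (seen from above) so that the crank passes the red mark twice, and stop when it stands at the red mark for the third time; then turn it counter-clockwise, past the blue band and on round past the red mark once, and when it nears the blue band the second time go on slowly until you feel the bolt drop in and the dial stop dead, without forcing it. Then slide the blue lid by its knob all the way back, never pushing hard on anything that is still locked, and leave the things around the box undisturbed.

Things in the scene. Friction and masses are not known exactly. Their poses are not given: they have to be found in the camera images.
- lockbox: Grey steel lockbox, 160 (x) x 210 (y) x 60 mm high, fixed to the bench. Origin: centre of its underside; x points from front to rear, y to its left, z up. Left part (y -20 to +105 mm): lock case with the black dial. Right part: parts bay in front under a blue sliding lid, and behind it a deck over which the lid slides.
- dial_axis (a point): Point on the upright axis of the dial, at the height to grasp the crank handle (88 mm over the bench). The dial is a black disc of 92 mm diameter, its face 68 mm over the bench, with a steel crank arm on it (top 71 mm), inside an aluminium scale ring of 122 mm diameter (top 62 mm).
- crank_knob (a point): Centre of the crank handle: upright black cylinder, 18 mm diameter, from 71 to 99 mm over the bench (this point at 88), 40 mm from the dial axis. It spins freely on its pin, so a gripper that keeps its orientation can carry it round in a circle. Turning takes 1.5 to 6 N at the handle, more when the hidden lock wheels are picked up.
- dial (a joint): Angle of the dial, rad, many turns: 0 when the crank points along the box's +x (to the rear), growing counter-clockwise seen from above. Every full turn counts on. At the red mark it is 1.77 plus whole turns of 2 pi; the middle of the blue band is 3.37 plus whole turns.
- red_mark (a point): Red mark, a short bar on the scale ring, 53.5 mm from the dial axis. Stopping with the crank within 0.12 rad (5 mm at the handle) of pointing at it is good enough. This stop must be reached turning clockwise, the third time the crank comes to the mark from the start; if it runs past, turning back spoils it.
- blue_mark (a point): Middle of the blue band on the scale ring, 53.5 mm from the dial axis; it reaches 0.7 rad each way. The bolt drops in and blocks the dial somewhere within 0.7 rad of this middle (it differs from lock to lock and must be felt) when the crank, going counter-clockwise from the red mark, comes to it the second time (0.9 to 2.3 rad over a full turn from red).
- bolt: Brass spring bolt in the lock case. When the lock is dialled right it springs 10 mm along the box's +y (spring 3 N), which frees the lid and blocks the dial. Before that its tongue, 8 mm wide, shows in the notch at the lid's left edge. Push at a blocked crank loads it 1.5 times; over 20 N on it damages it: keep pushes on a blocked crank or locked lid under 10 N.
- lid_knob (a point): Centre of the grip of the lid's knob: an upright steel cylinder 16 mm in diameter, from 58 to 86 mm over the bench (this point at 77 mm). The lid (blue, 82 x 75 mm, its top 58 mm over the bench) slides level along the box's +x.
- lid (a joint): Slide of the lid, m: 0 shut, 0.068 fully open at its stop. It slides with about 1.5 N of friction once the bolt has dropped.
- cap_jar: Bystander: small open jar, 44 mm diameter, 29 mm high, left of the box; origin at the centre of its underside.
- tape_roll: Bystander: roll of yellow tape lying flat, 78 mm diameter, 19 mm high, close behind the box; origin at the centre of its underside.
- pliers: Bystander: red pliers lying flat, 76 x 150 x 14 mm, right of the box; origin at the centre of its underside.

How it is judged:
By the outcome, as a careful person would: the job done as asked, in the order asked, and still so for the second after the job is handed in, with the robot touching nothing.
It also fails if it takes over 72 s, if anything falls off the work surface, if the arm or the gripper's body presses on something with over 40 N, if the wrist force passes 120 N, or if a joint passes its speed limit or range.

## Working session

There is one attempt and no reset: what is moved stays moved. The work goes in short steps, Python scripts to look and compute and a tool call to move; the robot and the scene stay as the last step left them, time stands still between calls to the robot, and variables do not carry over. Pictures are saved under pics/ and viewed, at most 13 in all, crops included, and the job is handed in when it is done.

Besides the shell and the picture viewer there is one more tool, called after "Call:" as name([rows], argument=value, ...), one row to a line, values as JSON. drive_tool: Moves the arm, as the interface text tells. Its arguments: {"type":"object","properties":{"steps":{"type":"array"},"grip_force":{"type":"number"}},"required":["steps"]}

```bash
mkdir -p pics
python3 - <<'E'
from bench import env
import cv2,numpy as np
s=env.state();print(s)
ims=[]
for n in ("scene","side"):
    c=env.capture(n);np.savez(f"{n}.npz",**c)
    cv2.imwrite(f"pics/{n}0.png",c["color"][:,:,::-1])
    print(n,c["fx"],c["cx"],c["cy"],c["k1"],c["rvec"],c["tvec"],(c["depth"]>0).mean())
E
```

```text
{'time': 0.0, 'joint_positions': array([-1.35210199e+00,  2.21230483e-01,  1.52760001e+00, -2.25578121e-05,
        1.39471591e+00, -1.26097378e-01]), 'qd': array([-6.81040303e-04,  3.28084077e-04,  5.84426809e-05, -9.50566087e-04,
        1.58102592e-03,  6.43849005e-04]), 'joint_torque': array([ 2.31681888e-04, -4.96894956e+01, -3.89397883e+01, -2.93498367e-06,
        1.11947398e-02, -4.74203716e-06]), 'tcp_pos': array([ 211.11641574, -587.65571607,  247.20239686]), 'ee_rot': array([-3.09310078e+00, -5.38590323e-01,  1.76769533e-04]), 'force': array([ 0.18949604, -0.70834018,  0.95982679]), 'ft_torque': array([-0.03011076,  0.00484165,  0.0210837 ]), 'grasp_force': 0.0, 'gripper_width': 85.15497275283701}
scene 457.2160039471301 324.898356197852 236.2245890958266 -0.0686109239589961 [ 0.8989255  -2.50396653  1.11872906] [450.83718777 330.93406692 683.04104642] 0.9959407552083334
side 618.5398483374298 309.7855023291784 246.24517811320234 -0.1365922387221883 [ 0.73270272 -2.23056061  1.54952699] [461.20650504 198.94621585 731.88181922] 0.97302734375
```

View pics/scene0.png

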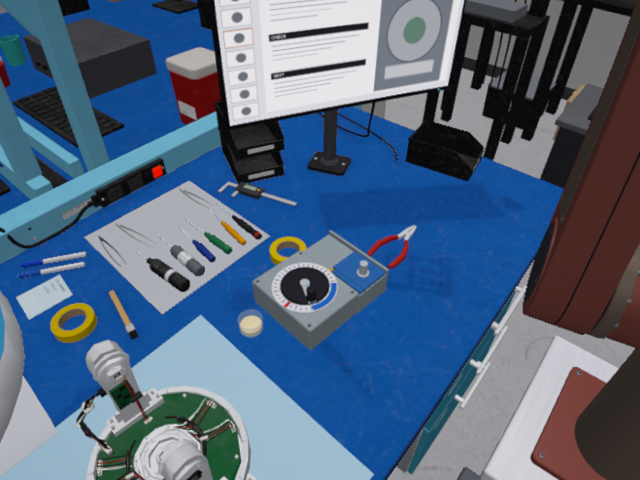

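View pics/side0.png

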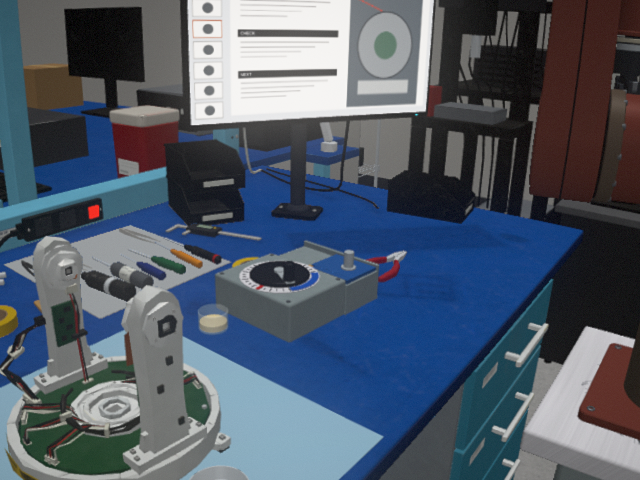

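The scene view shows the box with the dial near (305,288), lid knob near (363,268), red mark near (289,303) and blue band near (325,298). The side view shows the same box with the dial at (280,275) and the lid knob at (348,260). Next I'll measure.

```bash
cat > h.py <<'E'
import cv2,numpy as np
def cal(c):
    R=cv2.Rodrigues(np.array(c["rvec"],float))[0];t=np.array(c["tvec"],float)
    K=np.array([[c["fx"],0,c["cx"]],[0,c["fy"],c["cy"]],[0,0,1]],float);D=np.array([float(c["k1"]),0,0,0])
    return R,t,K,D
def onplane(c,uv,z):
    R,t,K,D=cal(c)
    p=cv2.undistortPoints(np.array(uv,float).reshape(-1,1,2),K,D).reshape(-1,2)
    d=np.c_[p,np.ones(len(p))]@R; o=-R.T@t
    return o+d*((z-o[2])/d[:,2])[:,None]
def proj(c,P):
    R,t,K,D=cal(c)
    return cv2.projectPoints(np.array(P,float).reshape(-1,1,3),R,t,K,D)[0].reshape(-1,2)
def cloud(c):
    R,t,K,D=cal(c);v,u=np.mgrid[:480,:640]
    p=cv2.undistortPoints(np.stack([u,v],-1).astype(float).reshape(-1,1,2),K,D).reshape(-1,2)
    X=np.c_[p,np.ones(len(p))]*np.array(c["depth"],float).reshape(-1,1)
    return ((X-t)@R).reshape(480,640,3)
E
python3 - <<'E'
from h import *
for n,(u,v,w,h) in (("scene",(230,215,180,150)),("side",(200,225,220,120))):
    c=dict(np.load(n+".npz"));im=c["color"]
    print(n,"cam",-cal(c)[0].T@cal(c)[1])
    hsv=cv2.cvtColor(im,cv2.COLOR_RGB2HSV);X=cloud(c)
    m0=np.zeros(im.shape[:2],bool);m0[v:v+h,u:u+w]=1
    H,S,V=[hsv[...,i].astype(int) for i in range(3)]
    hh=(X[...,2]>50)&(X[...,2]<75)
    for nm,m in (("red",((H<8)|(H>172))&(S>120)&hh),("blue",(H>95)&(H<125)&(S>110)&hh),("black",(V<60)&hh),("top",hh)):
        m=(m&m0).astype(np.uint8);k,l,st,ce=cv2.connectedComponentsWithStats(m)
        for i in range(1,k):
            if st[i,4]>5: 
                z=np.median(X[l==i][:,2]);print(nm,st[i,4],ce[i].round(1),X[l==i].mean(0).round(1),onplane(c,ce[i],z).round(1))
    kk=m0&(X[...,2]>76)&(X[...,2]<110)
    k,l,st,ce=cv2.connectedComponentsWithStats(kk.astype(np.uint8))
    for i in range(1,k):
        if st[i,4]>5:print("high",st[i,4],ce[i].round(1),X[l==i].mean(0).round(1),X[l==i].max(0).round(1),X[l==i].min(0).round(1))
    cr=cv2.resize(im[v:v+h,u:u+w,::-1],None,fx=4,fy=4,interpolation=cv2.INTER_CUBIC) if w*4<=800 else cv2.resize(im[v:v+h,u:u+w,::-1],None,fx=3.6,fy=3.6)
    cv2.imwrite(f"pics/{n}_crop.png",cr)
E
```

```text
scene cam [181.64784214 512.13799366 695.72647967]
red 13 [287. 304.] [550.4 145.4  63.5] [[550.4 145.4  63.5]]
blue 1050 [357.  271.9] [504.4  -2.   58.3] [[504.   -1.6  58.4]]
blue 172 [326.3 297.6] [506.5  88.9  63.4] [[506.4  89.3  63.5]]
black 1086 [303.4 284.5] [555.3  95.3  68.9] [[555.1  95.6  68.9]]
top 6802 [319.  281.7] [543.2  63.9  60.9] [[542.3  66.4  60.9]]
high 70 [363.  265.1] [492.7  -2.3  83.8] [501.9   3.8  88.3] [486.4 -11.   76.1]
high 141 [310.5 293.3] [518.9 118.2  91.6] [528.9 124.6 101.5] [512.8 107.5  76. ]
side cam [ 28.61203507 772.93553152 435.53880419]
red 15 [259.6 286.5] [552.6 146.9  61.5] [[552.6 146.9  61.5]]
blue 829 [342.9 268. ] [502.7   1.4  56.1] [[502.1   2.1  56.2]]
blue 156 [306.  282.4] [508.6  92.8  61.5] [[508.6  93.1  61.4]]
black 848 [276.9 274.8] [552.5 106.7  66.6] [[552.1 107.2  66.7]]
top 5222 [295.4 277.4] [534.9  82.1  59.6] [[535.2  83.4  58.9]]
high 77 [348.4 253.9] [4.941e+02 4.000e-01 8.160e+01] [502.9   6.4  85.6] [486.6  -9.   76. ]
high 192 [288.4 269.3] [520.2 121.2  88.8] [530.2 127.3  98.7] [514.2 110.3  76. ]
```

View pics/scene_crop.png

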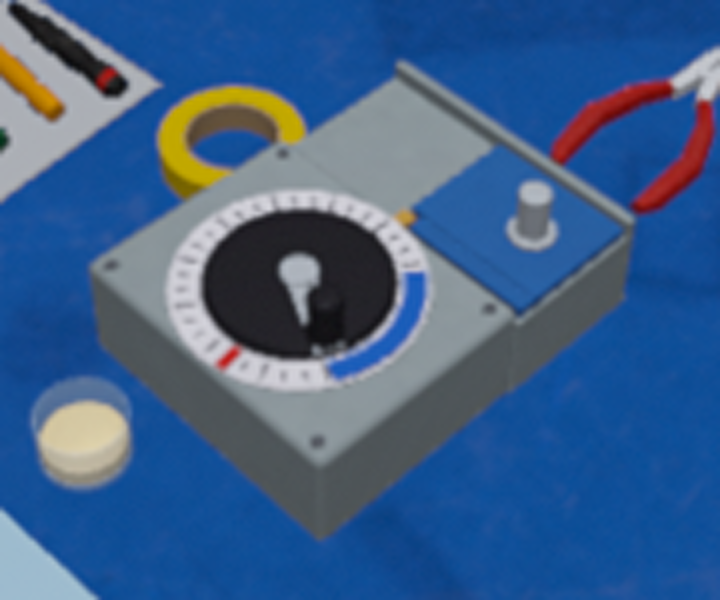

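The crop shows the crank handle at crop (325,310), lying between the red mark (230,357) and the blue band (400,340). The lid knob is at (535,210) and the brass tongue at (405,215). Before moving I'll check for obstacles and get a first estimate of the dial centre.

Run:
```python
from h import *
for n in("scene","side"):
    c=dict(np.load(n+".npz"));X=cloud(c);V=c["color"].astype(int)
    P=X.reshape(-1,3);m=(P[:,2]>110)&(P[:,0]>150)&(P[:,0]<800)&(P[:,1]>-750)&(P[:,1]<300)&(c["depth"].ravel()>0)
    Q=P[m];print(n,len(Q),Q.min(0) if len(Q) else"",Q.max(0) if len(Q) else "")
    hsv=cv2.cvtColor(c["color"],cv2.COLOR_RGB2HSV)
    # white ring outer contour at z=62
    d=np.hypot(X[...,0]-552,X[...,1]-98)
    w=((hsv[...,2]>205)&(hsv[...,1]<40)&(d<75)&(X[...,2]>55)&(X[...,2]<67)).astype(np.uint8)
    b=((hsv[...,0]>95)&(hsv[...,0]<125)&(hsv[...,1]>110)&(d<66)&(X[...,2]>50))
    w[b]=1
    ys,xs=np.nonzero(w);hull=cv2.convexHull(np.c_[xs,ys].astype(np.int32)).reshape(-1,2)
    W=onplane(c,hull,62)[:,:2]
    (cx,cy),r=cv2.minEnclosingCircle(W.astype(np.float32));print("ring",cx,cy,r, cv2.fitEllipse(W.astype(np.float32)))
    # high base points of screen
```

```text
scene 36893 [ 150.00084713 -495.72462267  113.47524094] [799.97564123 113.4546374  590.69681875]
ring 556.4611206054688 92.253662109375 59.42811965942383 ((556.7817993164062, 92.37672424316406), (116.83078002929688, 118.21830749511719), 20.21508026123047)
side 36261 [ 150.0004275  -648.43804196  111.6999955 ] [799.97914142 117.38153796 497.93303239]
ring 550.5860595703125 95.69364166259766 53.717288970947266 ((549.5411376953125, 98.62031555175781), (98.31986236572266, 105.04232025146484), 111.48572540283203)
```

Call:
drive_tool([
  {"tx":0.99,"ty":-0.95},
  {"tx":0.99,"ty":-0.95},
  {"tx":0.99,"ty":-0.95},
  {"tx":0.99,"ty":-0.95},
  {"tx":0.99,"ty":-0.95},
  {"tx":0.99,"ty":-0.95},
  {"tx":0.99,"ty":-0.95},
  {"tx":0.99,"ty":-0.95},
])

```text
schema error: expected keys tx, ty, tz, ax, ay, az, hand
```

Run:
```python
from h import *
c=dict(np.load("scene.npz"));P=cloud(c).reshape(-1,3)
m=(P[:,2]>110)&(P[:,0]>100)&(P[:,0]<900)&(P[:,1]>-800)&(P[:,1]<300)
H,a,b=np.histogram2d(P[m,0],P[m,1],bins=[np.arange(100,901,100),np.arange(-800,301,100)]);print(H.astype(int))
print(np.histogram(P[m,2],10))
```

```text
[[    0     0     0     0     0     0     0     0 12442  2239     0]
 [    0     0     0     0     0     0     0  1137  5779   206     0]
 [    0     0     0     0     0     0     0     0     0     0     0]
 [    0     0     0     0     0     0     0     0     0     0     0]
 [    0     0     0     0     0     0     0     0     0     0     0]
 [    0     0     0  3400  4386   139     0     0     0     0     0]
 [    0     0     0     3    78  5111  6070    52     0     0     0]
 [    0     0     0     0   316    15   130  7033     0     0     0]]
(array([  285,   105,  1892,  6235,  9766, 10365, 10407,  5660,  2561,
        1260]), array([110.34230024, 158.37775209, 206.41320394, 254.44865579,
       302.48410764, 350.51955949, 398.55501134, 446.5904632 ,
       494.62591505, 542.6613669 , 590.69681875]))
```

Call:
drive_tool([
  {"tx":0.99,"ty":-0.95,"tz":0,"ax":0,"ay":0,"az":0,"hand":1},
  {"tx":0.99,"ty":-0.95,"tz":0,"ax":0,"ay":0,"az":0,"hand":1},
  {"tx":0.99,"ty":-0.95,"tz":0,"ax":0,"ay":0,"az":0,"hand":1},
  {"tx":0.99,"ty":-0.95,"tz":0,"ax":0,"ay":0,"az":0,"hand":1},
  {"tx":0.99,"ty":-0.95,"tz":0,"ax":0,"ay":0,"az":0,"hand":1},
  {"tx":0.99,"ty":-0.95,"tz":0,"ax":0,"ay":0,"az":0,"hand":1},
  {"tx":0.99,"ty":-0.95,"tz":0,"ax":0,"ay":0,"az":0,"hand":1},
  {"tx":0.99,"ty":-0.95,"tz":0,"ax":0,"ay":0,"az":0,"hand":1},
])

```text
time: 0.9
tcp_pos: [309.2, -390.3, 247.9]
ee_rot: [-3.094, -0.539, 0.0]
force: [-0.2, -0.3, 0.5]
gripper_width: 85.1
grasp_force: 0.0
```

Call:
drive_tool([
  {"tx":0.99,"ty":-0.95,"tz":0,"ax":0,"ay":0,"az":0,"hand":1},
  {"tx":0.99,"ty":-0.95,"tz":0,"ax":0,"ay":0,"az":0,"hand":1},
  {"tx":0.99,"ty":-0.95,"tz":0,"ax":0,"ay":0,"az":0,"hand":1},
  {"tx":0.99,"ty":-0.95,"tz":0,"ax":0,"ay":0,"az":0,"hand":1},
  {"tx":0.99,"ty":-0.95,"tz":0,"ax":0,"ay":0,"az":0,"hand":1},
  {"tx":0.99,"ty":-0.95,"tz":0,"ax":0,"ay":0,"az":0,"hand":1},
  {"tx":0.99,"ty":-0.95,"tz":0,"ax":0,"ay":0,"az":0,"hand":1},
  {"tx":0.99,"ty":-0.95,"tz":0,"ax":0,"ay":0,"az":0,"hand":1},
])

```text
time: 1.7
tcp_pos: [406.8, -193.8, 248.0]
ee_rot: [-3.095, -0.539, 0.001]
force: [0.4, 0.1, 0.3]
gripper_width: 85.3
grasp_force: 0.0
```

Call:
drive_tool([
  {"tx":0.99,"ty":-0.95,"tz":0,"ax":0,"ay":0,"az":0,"hand":1},
  {"tx":0.99,"ty":-0.95,"tz":0,"ax":0,"ay":0,"az":0,"hand":1},
  {"tx":0.99,"ty":-0.95,"tz":0,"ax":0,"ay":0,"az":0,"hand":1},
  {"tx":0.99,"ty":-0.95,"tz":0,"ax":0,"ay":0,"az":0,"hand":1},
  {"tx":0.99,"ty":-0.95,"tz":0,"ax":0,"ay":0,"az":0,"hand":1},
  {"tx":0.99,"ty":-0.95,"tz":0,"ax":0,"ay":0,"az":0,"hand":1},
  {"tx":0.8,"ty":-0.5,"tz":0,"ax":0,"ay":0,"az":0,"hand":1},
  {"tx":0,"ty":0,"tz":0,"ax":0,"ay":0,"az":0,"hand":1},
])

```text
time: 2.5
tcp_pos: [492.1, -31.0, 247.9]
ee_rot: [-3.094, -0.543, 0.001]
force: [0.4, -0.2, 0.8]
gripper_width: 85.1
grasp_force: 0.0
```

Run:
```python
from bench import env
import cv2,numpy as np
c=env.capture("wrist");s=env.state();np.savez("wrist.npz",**c);print(s["tcp_pos"],s["joint_positions"])
cv2.imwrite("pics/wrist0.png",c["color"][:,:,::-1]);print(c["fx"],c["rvec"],c["tvec"])
```

```text
[491.50470827 -32.02090192 247.81344192] [-2.25181079e-01 -9.98805116e-02  1.86264796e+00 -2.18253942e-04
  1.37993890e+00  9.98686188e-01]
391.2311213230182 [-2.37490942  1.66716789  0.2379712 ] [-196.27921975  398.23190062  503.93259488]
```

View pics/wrist0.png

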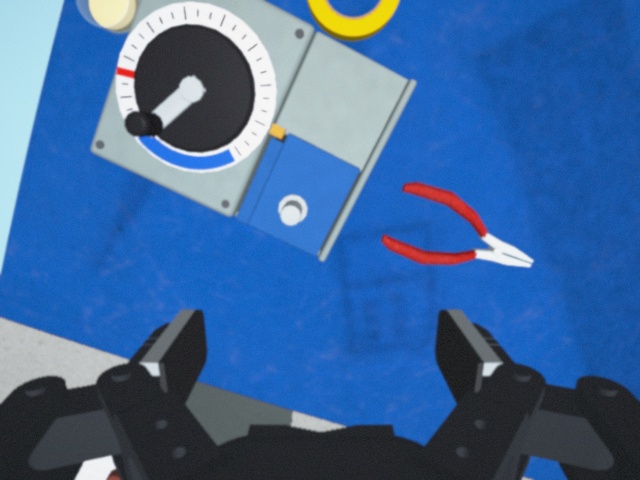

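The wrist view shows the dial centred near (195,88), handle top near (148,124), red mark at (125,72), blue band at (190,160), lid knob at (292,212), and brass tongue at (278,131).

```bash
cat > meas.py <<'E'
from h import *
def meas(c):
    im=c["color"];hsv=cv2.cvtColor(im,cv2.COLOR_RGB2HSV);H,S,V=[hsv[...,i].astype(int) for i in range(3)]
    X=cloud(c);d=np.hypot(X[...,0]-553,X[...,1]-95);z=X[...,2];o={}
    ring=(d<75)&(z>55)&(z<67)&(((V>190)&(S<30))|((S>110)&(H>95)&(H<125)&(d<64))|((S>120)&((H<8)|(H>172))))
    ys,xs=np.nonzero(ring);h=cv2.convexHull(np.c_[xs,ys].astype(np.int32)).reshape(-1,2)
    W=onplane(c,h,62)[:,:2].astype(np.float32);o["ring"]=cv2.fitEllipse(W)
    A=np.c_[W,np.ones(len(W))];q=np.linalg.lstsq(A,(W**2).sum(1),rcond=None)[0];o["ringfit"]=(q[:2]/2,np.sqrt(q[2]+(q[:2]**2).sum()/4))
    def cen(m,zz):
        ys,xs=np.nonzero(m);return onplane(c,[[xs.mean(),ys.mean()]],zz)[0],len(xs)
    o["red"]=cen((d<75)&(z>50)&(S>120)&((H<8)|(H>172)),62)
    o["blue"]=cen((d<62)&(z>50)&(z<67)&(S>110)&(H>95)&(H<125),62)
    o["handle"]=cen((d<65)&(z>92)&(z<106),99)
    dl=np.hypot(X[...,0]-492,X[...,1]+3)
    o["knob"]=cen((dl<30)&(z>80)&(z<92),86)
    o["tongue"]=cen((H>10)&(H<28)&(S>100)&(z>40)&(z<70),58)
    m=((z>52)&(z<64)&(S>110)&(H>95)&(H<125)&(d>66)).astype(np.uint8)
    ct=max(cv2.findContours(m,0,2)[0],key=cv2.contourArea).reshape(-1,2)
    o["lid"]=cv2.minAreaRect(onplane(c,ct,58)[:,:2].astype(np.float32))
    return o
if __name__=="__main__":
    for n in("wrist","scene"):
        o=meas(dict(np.load(n+".npz")))
        for k,v in o.items():print(n,k,v)
        c=o["ringfit"][0]
        for k in("red","blue","handle"):
            e=o[k][0][:2]-c;print(k,np.hypot(*e),np.arctan2(e[1],e[0]))
E
python3 meas.py
```

```text
wrist ring ((549.7907104492188, 89.89029693603516), (132.044189453125, 149.65684509277344), 64.30865478515625)
wrist ringfit (array([550.15957328,  88.59279272]), np.float64(70.63036457369687))
wrist red (array([550.96363581, 145.10831174,  62.        ]), 118)
wrist blue (array([506.55811912,  85.83152022,  62.        ]), 1176)
wrist handle (array([522.71463938, 112.1288633 ,  99.        ]), 594)
wrist knob (array([495.52052542,  -5.71425075,  86.        ]), 345)
wrist tongue (array([548.05170694,  25.38606661,  58.        ]), 148)
wrist lid ((506.8863830566406, -4.750255584716797), (74.26974487304688, 81.00827026367188), 83.67259216308594)
red 56.521238553538545 1.5565699993077058
blue 43.688802125848646 -3.0783472896207855
handle 36.15482008508101 2.4327177076651356
scene ring ((556.005615234375, 92.17961120605469), (120.14129638671875, 120.48387908935547), 125.25482940673828)
scene ringfit (array([556.01409752,  92.17829186]), np.float64(60.150157020324066))
scene red (array([551.26657699, 144.54136272,  62.        ]), 13)
scene blue (array([507.1860297 ,  88.24684482,  62.        ]), 172)
scene handle (array([519.53654801, 117.6569082 ,  99.        ]), 79)
scene knob (array([492.85820826,  -2.28500705,  86.        ]), 55)
scene tongue (array([524.72287016, 328.32917184,  58.        ]), 35)
scene lid ((505.5139465332031, -4.100166320800781), (77.264404296875, 82.95684814453125), 83.6757583618164)
red 52.57784838698483 1.6612145487180279
blue 48.98608458375181 -3.0612498414709433
handle 44.49462336931208 2.5318916506138907
```

Call:
drive_tool([
  {"tx":0.565,"ty":-0.906,"tz":0.6,"ax":0,"ay":0,"az":0,"hand":0},
  {"tx":0.565,"ty":-0.906,"tz":0.6,"ax":0,"ay":0,"az":0,"hand":0},
  {"tx":0.565,"ty":-0.906,"tz":0.6,"ax":0,"ay":0,"az":0,"hand":0},
  {"tx":0.565,"ty":-0.906,"tz":0.6,"ax":0,"ay":0,"az":0,"hand":0},
  {"tx":0.565,"ty":-0.906,"tz":0.6,"ax":0,"ay":0,"az":0,"hand":0},
  {"tx":0.565,"ty":-0.906,"tz":0.6,"ax":0,"ay":0,"az":0,"hand":0},
  {"tx":0.565,"ty":-0.906,"tz":0.6,"ax":0,"ay":0,"az":0,"hand":0},
  {"tx":0,"ty":0,"tz":0,"ax":0,"ay":0,"az":0,"hand":0},
])

```text
time: 3.35
tcp_pos: [521.8, 114.0, 162.2]
ee_rot: [-3.094, -0.541, 0.006]
force: [-1.0, -0.7, -0.8]
gripper_width: 42.4
grasp_force: 0.0
```

Run:
```python
from bench import env
from h import *
c=env.capture("wrist");s=env.state();np.savez("wrist2.npz",**c);print(s["tcp_pos"],s["ee_rot"],s["gripper_width"])
im=c["color"][:,:,::-1].copy()
for P in ([555.9,91.8,68],[522.7,114.1,99],[551.2,145.1,62],[494,-4,86]):
    p=proj(c,P)[0];print(p);cv2.drawMarker(im,tuple(int(x) for x in p.round()),(0,255,0),0,12,1)
cv2.imwrite("pics/wrist2.png",im);print("cam",-cal(c)[0].T@cal(c)[1])
```

```text
[522.16083429 113.0765407  163.1605523 ] [ 3.09455709  0.54065253 -0.00438984] 42.954186649779295
[377.38661056 215.5192008 ]
[320.91985155 273.5065518 ]
[287.07806937 190.15590701]
[490.16205027 370.60424045]
cam [588.62909256 137.67205769 286.99057912]
```

View pics/wrist2.png

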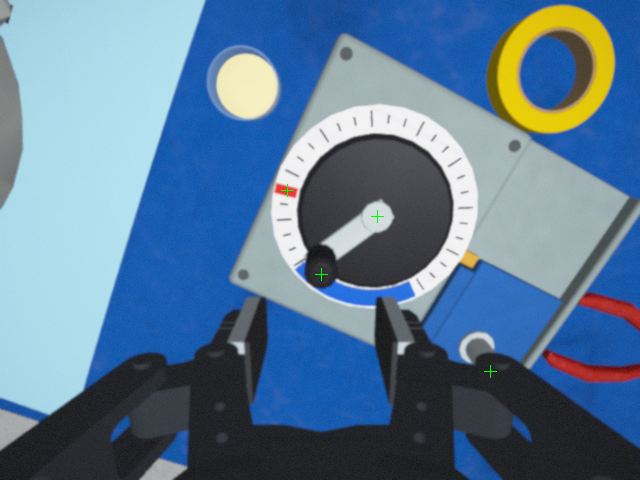

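The dial, red mark and handle overlays line up: hub (377,216), red (287,190), handle top about (320,271). The knob will need re-measuring later. Now I'll descend and grip.

Call:
drive_tool([
  {"tx":0,"ty":0,"tz":0.9,"ax":0,"ay":0,"az":0,"hand":0},
  {"tx":0,"ty":0,"tz":0.9,"ax":0,"ay":0,"az":0,"hand":0},
  {"tx":0,"ty":0,"tz":0.9,"ax":0,"ay":0,"az":0,"hand":0},
  {"tx":0,"ty":0,"tz":0.9,"ax":0,"ay":0,"az":0,"hand":0},
  {"tx":0,"ty":0,"tz":0,"ax":0,"ay":0,"az":0,"hand":0},
])

```text
time: 3.9
tcp_pos: [521.2, 111.7, 90.4]
ee_rot: [3.095, 0.537, -0.007]
force: [-0.8, -0.7, -0.4]
gripper_width: 42.6
grasp_force: 0.0
```

Call:
drive_tool([
  {"tx":0,"ty":0,"tz":0,"ax":0,"ay":0,"az":0,"hand":-1},
  {"tx":0,"ty":0,"tz":0,"ax":0,"ay":0,"az":0,"hand":-1},
  {"tx":0,"ty":0,"tz":0,"ax":0,"ay":0,"az":0,"hand":-1},
  {"tx":0,"ty":0,"tz":0,"ax":0,"ay":0,"az":0,"hand":-1},
  {"tx":0,"ty":0,"tz":0,"ax":0,"ay":0,"az":0,"hand":-1},
  {"tx":0,"ty":0,"tz":0,"ax":0,"ay":0,"az":0,"hand":-1},
], grip_force=30)

```text
time: 4.5
tcp_pos: [523.9, 113.3, 93.7]
ee_rot: [3.094, 0.539, 0.003]
force: [-2.3, -1.3, 6.4]
gripper_width: 16.9
grasp_force: 29.7
```

```bash
cat > plan.py <<'E'
# python3 plan.py cx cy a0 step n : rows along circle from actual TCP to angle a0+step.. (world angles), tool units
import sys,numpy as np
from bench import env
from scipy.spatial.transform import Rotation as Ro
cx,cy,tgt,step=map(float,sys.argv[1:5])
s=env.state();p=s["tcp_pos"];R=Ro.from_rotvec(s["ee_rot"]).as_matrix()
a=np.arctan2(p[1]-cy,p[0]-cx);print("now",p.round(1),"ang",a.round(3),"r",np.hypot(p[1]-cy,p[0]-cx).round(1),"force",s["force"].round(1),"w",s["gripper_width"].round(1),"t",s["time"])
print(s["ee_rot"])
n=max(1,int(np.ceil(abs(tgt-a)/step-1e-6)));q=p.copy()
for t in np.linspace(a,tgt,n+1)[1:]:
    w=np.array([cx+40*np.cos(t),cy+40*np.sin(t),p[2]]);d=R.T@(w-q)/20;print(t.round(3),d[:2].round(2));q=w
E
python3 plan.py 555.9 91.8 1.0 0.4
```

```text
Traceback (most recent call last):
  File "plan.py", line 7, in <module>
    a=np.arctan2(p[1]-cy,p[0]-cx);print("now",p.round(1),"ang",a.round(3),"r",np.hypot(p[1]-cy,p[0]-cx).round(1),"force",s["force"].round(1),"w",s["gripper_width"].round(1),"t",s["time"])
                                                                                                                                                 ^^^^^^^^^^^^^^^^^^^^^^^^
AttributeError: 'float' object has no attribute 'round'
```

Call:
drive_tool([
  {"tx":0,"ty":0,"tz":-0.15,"ax":0,"ay":0,"az":0,"hand":-1},
  {"tx":0,"ty":0,"tz":0,"ax":0,"ay":0,"az":0,"hand":-1},
])

```text
time: 4.7
tcp_pos: [523.4, 112.7, 94.0]
ee_rot: [3.094, 0.539, 0.001]
force: [6.7, -2.6, -11.9]
gripper_width: 16.6
grasp_force: 31.1
```

```bash
sed -i 's/s\["gripper_width"\].round(1)/s["gripper_width"]/' plan.py; python3 plan.py 555.9 91.8 -0.3 0.36
```

```text
now [523.4 112.7  94. ] ang 2.57 r 38.7 force [  6.7  -2.6 -11.9] w 16.643859830558892 t 4.7
[3.09371272e+00 5.38986411e-01 1.44078888e-03]
2.212 [ 0.59 -0.38]
1.853 [ 0.71 -0.08]
1.494 [0.69 0.17]
1.135 [0.59 0.4 ]
0.776 [0.41 0.58]
0.418 [0.18 0.69]
0.059 [-0.08  0.71]
-0.3 [-0.32  0.64]
```

Call:
drive_tool([
  {"tx":0.55,"ty":-0.38,"tz":0.1,"ax":0,"ay":0,"az":0,"hand":-1},
  {"tx":0.71,"ty":-0.08,"tz":0,"ax":0,"ay":0,"az":0,"hand":-1},
  {"tx":0.69,"ty":0.17,"tz":0,"ax":0,"ay":0,"az":0,"hand":-1},
  {"tx":0.59,"ty":0.4,"tz":0,"ax":0,"ay":0,"az":0,"hand":-1},
  {"tx":0.41,"ty":0.58,"tz":0,"ax":0,"ay":0,"az":0,"hand":-1},
  {"tx":0.18,"ty":0.69,"tz":0,"ax":0,"ay":0,"az":0,"hand":-1},
  {"tx":-0.08,"ty":0.71,"tz":0,"ax":0,"ay":0,"az":0,"hand":-1},
  {"tx":-0.32,"ty":0.64,"tz":0,"ax":0,"ay":0,"az":0,"hand":-1},
])

```text
time: 5.5
tcp_pos: [596.6, 81.1, 94.0]
ee_rot: [3.095, 0.54, 0.011]
force: [4.8, 0.6, -2.9]
gripper_width: 16.5
grasp_force: 32.1
```

```bash
python3 plan.py 555.9 91.8 -3.18 0.36
```

```text
now [596.6  81.1  94. ] ang -0.258 r 42.0 force [ 4.8  0.6 -2.9] w 16.508374979503547 t 5.5
[3.09451062 0.53995191 0.01126661]
-0.582 [-0.53  0.41]
-0.907 [-0.57  0.3 ]
-1.232 [-0.64  0.1 ]
-1.557 [-0.64 -0.11]
-1.881 [-0.57 -0.31]
-2.206 [-0.44 -0.47]
-2.531 [-0.27 -0.59]
-2.855 [-0.07 -0.64]
-3.18 [ 0.14 -0.63]
```

Call:
drive_tool([
  {"tx":-0.5,"ty":0.41,"tz":0,"ax":0,"ay":0,"az":0,"hand":-1},
  {"tx":-0.57,"ty":0.3,"tz":0,"ax":0,"ay":0,"az":0,"hand":-1},
  {"tx":-0.64,"ty":0.1,"tz":0,"ax":0,"ay":0,"az":0,"hand":-1},
  {"tx":-0.64,"ty":-0.11,"tz":0,"ax":0,"ay":0,"az":0,"hand":-1},
  {"tx":-0.57,"ty":-0.31,"tz":0,"ax":0,"ay":0,"az":0,"hand":-1},
  {"tx":-0.44,"ty":-0.47,"tz":0,"ax":0,"ay":0,"az":0,"hand":-1},
  {"tx":-0.27,"ty":-0.59,"tz":0,"ax":0,"ay":0,"az":0,"hand":-1},
  {"tx":-0.07,"ty":-0.64,"tz":0,"ax":0,"ay":0,"az":0,"hand":-1},
])

```text
time: 6.3
tcp_pos: [519.6, 82.4, 94.2]
ee_rot: [-3.094, -0.538, -0.022]
force: [28.3, 4.1, -24.9]
gripper_width: 16.5
grasp_force: 30.2
```

```bash
python3 plan.py 557 91.8 -5.8 0.36
```

```text
now [519.6  82.4  94.2] ang -2.895 r 38.6 force [ 28.3   4.1 -24.9] w 16.505384239817 t 6.3
[-3.09417956 -0.53794119 -0.02249883]
-3.217 [ 0.09 -0.63]
-3.54 [ 0.35 -0.54]
-3.863 [ 0.51 -0.4 ]
-4.186 [ 0.61 -0.22]
-4.509 [ 0.64 -0.01]
-4.832 [0.61 0.19]
-5.154 [0.52 0.38]
-5.477 [0.38 0.52]
-5.8 [0.19 0.61]
```

Call:
drive_tool([
  {"tx":0.14,"ty":0.05,"tz":0.1,"ax":0,"ay":0,"az":0,"hand":-1},
  {"tx":0,"ty":0,"tz":0,"ax":0,"ay":0,"az":0,"hand":-1},
])

```text
time: 6.5
tcp_pos: [520.6, 81.6, 93.7]
ee_rot: [-3.094, -0.54, -0.011]
force: [2.9, 2.9, 5.5]
gripper_width: 16.7
grasp_force: 33.2
```

```bash
python3 plan.py 557 91.8 -5.8 0.36
```

```text
now [520.6  81.6  93.7] ang -2.87 r 37.8 force [2.9 2.9 5.5] w 16.680451246690104 t 6.5
[-3.09445099 -0.54045747 -0.01077548]
-3.195 [ 0.04 -0.64]
-3.521 [ 0.35 -0.55]
-3.846 [ 0.5  -0.41]
-4.172 [ 0.61 -0.23]
-4.498 [ 0.65 -0.02]
-4.823 [0.62 0.19]
-5.149 [0.53 0.38]
-5.474 [0.38 0.53]
-5.8 [0.19 0.62]
```

```bash
python3 plan.py 558.6 93.9 -5.7 0.36
```

```text
now [520.6  81.6  93.7] ang -2.83 r 39.9 force [2.9 2.9 5.5] w 16.680451246690104 t 6.5
[-3.09445099 -0.54045747 -0.01077548]
-3.188 [ 0.15 -0.7 ]
-3.547 [ 0.39 -0.6 ]
-3.906 [ 0.57 -0.43]
-4.265 [ 0.69 -0.2 ]
-4.624 [0.71 0.06]
-4.982 [0.65 0.3 ]
-5.341 [0.5  0.51]
-5.7 [0.29 0.65]
```

Call:
drive_tool([
  {"tx":0.15,"ty":-0.7,"tz":0,"ax":0,"ay":0,"az":0,"hand":-1},
  {"tx":0.39,"ty":-0.6,"tz":0,"ax":0,"ay":0,"az":0,"hand":-1},
  {"tx":0.57,"ty":-0.43,"tz":0,"ax":0,"ay":0,"az":0,"hand":-1},
  {"tx":0.69,"ty":-0.2,"tz":0,"ax":0,"ay":0,"az":0,"hand":-1},
  {"tx":0.71,"ty":0.06,"tz":0,"ax":0,"ay":0,"az":0,"hand":-1},
  {"tx":0.65,"ty":0.3,"tz":0,"ax":0,"ay":0,"az":0,"hand":-1},
  {"tx":0.5,"ty":0.51,"tz":0,"ax":0,"ay":0,"az":0,"hand":-1},
  {"tx":0.29,"ty":0.65,"tz":0,"ax":0,"ay":0,"az":0,"hand":-1},
])

```text
time: 7.3
tcp_pos: [591.5, 117.2, 93.7]
ee_rot: [-3.092, -0.54, -0.008]
force: [-3.2, 6.2, 8.5]
gripper_width: 16.9
grasp_force: 33.4
```

```bash
python3 plan.py 558.6 93.9 -8.58 0.36 | sed 's/^now/&/'
python3 - <<'E'
import numpy as np
# generic chord table not needed
E
```

```text
now [591.5 117.2  93.7] ang 0.617 r 40.3 force [-3.2  6.2  8.5] w 16.942914093175265 t 7.3
[-3.09196655 -0.54013238 -0.00775394]
0.263 [0.05 0.7 ]
-0.091 [-0.18  0.68]
-0.445 [-0.41  0.58]
-0.798 [-0.58  0.4 ]
-1.152 [-0.68  0.17]
-1.506 [-0.7  -0.07]
-1.859 [-0.63 -0.31]
-2.213 [-0.48 -0.51]
-2.567 [-0.28 -0.65]
-2.921 [-0.04 -0.7 ]
-3.274 [ 0.21 -0.67]
-3.628 [ 0.43 -0.56]
-3.982 [ 0.6  -0.37]
-4.335 [ 0.69 -0.15]
-4.689 [0.7 0.1]
-5.043 [0.62 0.34]
-5.397 [0.46 0.53]
-5.75 [0.25 0.66]
-6.104 [0.01 0.7 ]
-6.458 [-0.24  0.66]
-6.811 [-0.45  0.54]
-7.165 [-0.61  0.35]
-7.519 [-0.69  0.12]
-7.873 [-0.69 -0.13]
-8.226 [-0.6  -0.36]
-8.58 [-0.44 -0.55]
```

Call:
drive_tool([
  {"tx":0.05,"ty":0.7,"tz":0.0,"ax":0,"ay":0,"az":0,"hand":-1},
  {"tx":-0.18,"ty":0.68,"tz":0,"ax":0,"ay":0,"az":0,"hand":-1},
  {"tx":-0.41,"ty":0.58,"tz":0,"ax":0,"ay":0,"az":0,"hand":-1},
  {"tx":-0.58,"ty":0.4,"tz":0,"ax":0,"ay":0,"az":0,"hand":-1},
  {"tx":-0.68,"ty":0.17,"tz":0,"ax":0,"ay":0,"az":0,"hand":-1},
  {"tx":-0.7,"ty":-0.07,"tz":0,"ax":0,"ay":0,"az":0,"hand":-1},
  {"tx":-0.63,"ty":-0.31,"tz":0,"ax":0,"ay":0,"az":0,"hand":-1},
  {"tx":-0.48,"ty":-0.51,"tz":0,"ax":0,"ay":0,"az":0,"hand":-1},
])

```text
time: 8.1
tcp_pos: [536.0, 60.5, 93.8]
ee_rot: [-3.095, -0.538, -0.016]
force: [12.6, 7.0, -3.4]
gripper_width: 16.8
grasp_force: 32.4
```

```bash
python3 plan.py 558.6 93.9 -4.2 0.36
```

```text
now [536.   60.5  93.8] ang -2.166 r 40.3 force [12.6  7.  -3.4] w 16.767485384676007 t 8.1
[-3.09478447 -0.53791768 -0.01628603]
-2.505 [-0.29 -0.61]
-2.844 [-0.08 -0.67]
-3.183 [ 0.14 -0.66]
-3.522 [ 0.36 -0.57]
-3.861 [ 0.53 -0.42]
-4.2 [ 0.64 -0.22]
```

Now to -4.2, then creep on to the mark.

Call:
drive_tool([
  {"tx":-0.26,"ty":-0.6,"tz":0.0,"ax":0,"ay":0,"az":0,"hand":-1},
  {"tx":-0.07,"ty":-0.67,"tz":0,"ax":0,"ay":0,"az":0,"hand":-1},
  {"tx":0.16,"ty":-0.66,"tz":0,"ax":0,"ay":0,"az":0,"hand":-1},
  {"tx":0.36,"ty":-0.57,"tz":0,"ax":0,"ay":0,"az":0,"hand":-1},
  {"tx":0.53,"ty":-0.42,"tz":0,"ax":0,"ay":0,"az":0,"hand":-1},
  {"tx":0.64,"ty":-0.22,"tz":0,"ax":0,"ay":0,"az":0,"hand":-1},
  {"tx":0,"ty":0,"tz":0,"ax":0,"ay":0,"az":0,"hand":-1},
])

```text
time: 8.8
tcp_pos: [538.9, 128.7, 93.7]
ee_rot: [3.094, 0.541, 0.006]
force: [-2.5, -0.9, 9.3]
gripper_width: 16.5
grasp_force: 33.5
```

```bash
python3 plan.py 558.6 93.9 -4.62 0.15
python3 - <<'E'
from bench import env
from h import *
c=env.capture("wrist");np.savez("w3.npz",**c);c2=env.capture("scene");np.savez("s3.npz",**c2)
a=c["color"][:,:,::-1];b=cv2.resize(c2["color"][240:350,240:400,::-1],(640,440),interpolation=cv2.INTER_CUBIC)
cv2.imwrite("pics/b3.png",cv2.resize(np.vstack([a[:420],b[:420]]),(450,590)))
E
```

```text
now [538.9 128.7  93.7] ang 2.085 r 40.0 force [-2.5 -0.9  9.3] w 16.542647925849316 t 8.8
[3.09441817 0.54052961 0.00601325]
1.936 [ 0.3  -0.03]
1.787 [0.3  0.02]
1.638 [0.29 0.06]
1.489 [0.28 0.1 ]
1.34 [0.26 0.14]
1.191 [0.24 0.18]
1.042 [0.21 0.21]
0.893 [0.17 0.24]
0.744 [0.14 0.27]
0.595 [0.09 0.28]
0.446 [0.05 0.29]
0.297 [0.01 0.3 ]
0.148 [-0.04  0.3 ]
-0.001 [-0.08  0.29]
-0.15 [-0.12  0.27]
-0.299 [-0.16  0.25]
-0.448 [-0.2   0.22]
-0.597 [-0.23  0.19]
-0.746 [-0.25  0.16]
-0.895 [-0.27  0.12]
-1.044 [-0.29  0.08]
-1.193 [-0.3   0.03]
-1.342 [-0.3  -0.01]
-1.491 [-0.29 -0.06]
-1.64 [-0.28 -0.1 ]
-1.789 [-0.26 -0.14]
-1.938 [-0.24 -0.18]
-2.087 [-0.21 -0.21]
-2.236 [-0.18 -0.24]
-2.385 [-0.14 -0.26]
-2.534 [-0.1  -0.28]
-2.683 [-0.06 -0.29]
-2.832 [-0.01 -0.3 ]
-2.981 [ 0.03 -0.3 ]
-3.13 [ 0.08 -0.29]
-3.279 [ 0.12 -0.27]
-3.428 [ 0.16 -0.25]
-3.577 [ 0.19 -0.23]
-3.726 [ 0.22 -0.2 ]
-3.875 [ 0.25 -0.16]
-4.024 [ 0.27 -0.12]
-4.173 [ 0.29 -0.08]
-4.322 [ 0.3  -0.04]
-4.471 [0.3  0.01]
-4.62 [0.29 0.05]
```

View pics/b3.png

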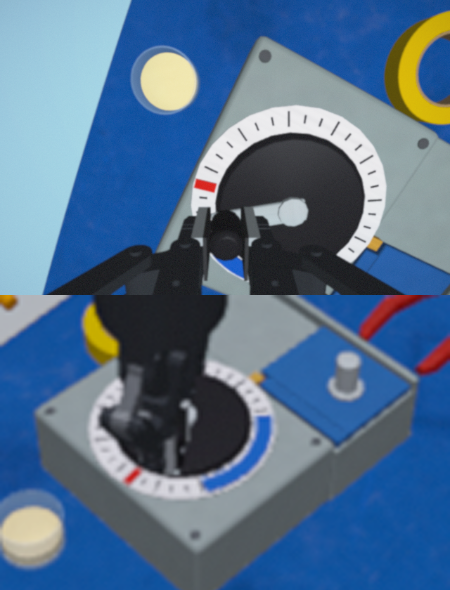

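The picture shows the handle in the jaws at (225,240), the hub at (292,211) and the red mark at (205,185), still about 0.4 rad ahead. I'll check the crank arm's angle in the image.

```bash
cat > arm.py <<'E'
from h import *
def arm(c):
    R,t,K,D=cal(c)
    hsv=cv2.cvtColor(c["color"],cv2.COLOR_RGB2HSV);v,u=np.mgrid[:480,:640]
    P=onplane(c,np.stack([u,v],-1).reshape(-1,2),71).reshape(480,640,3)[...,:2]
    red=(hsv[...,1]>120)&((hsv[...,0]<8)|(hsv[...,0]>172))
    Pr=onplane(c,np.stack([u,v],-1).reshape(-1,2),62).reshape(480,640,3)[...,:2]
    red&=np.hypot(Pr[...,0]-556,Pr[...,1]-92)<66
    r=Pr[red].mean(0)
    d=np.hypot(P[...,0]-556,P[...,1]-92)
    m=((hsv[...,2]>120)&(hsv[...,1]<45)&(d<36)).astype(np.uint8)
    k,l,st,ce=cv2.connectedComponentsWithStats(m);i=1+np.argmax(st[1:,4]);m=(l==i)
    hub=np.array([x for x in cv2.minEnclosingCircle(P[m&(d<11)].astype(np.float32))[0]])
    q=P[m&(d>12)&(d<30)];e=q.mean(0)-hub;er=r-hub
    return hub,len(q),np.arctan2(e[1],e[0]),r,np.hypot(*er),np.arctan2(er[1],er[0])
E
python3 - <<'E'
from arm import *
for n in("wrist","wrist2","w3"):print(n,arm(dict(np.load(n+".npz"))))
E
```

```text
wrist (array([555.38409424,  92.25715637]), 515, np.float64(2.5758143933726765), array([550.94974919, 145.10916016]), np.float64(53.037700939425164), np.float64(1.6545014544609964))
wrist2 (array([555.43450928,  92.93663025]), 784, np.float64(2.5591093621899867), array([550.93969321, 145.98995676]), np.float64(53.24339231417698), np.float64(1.6553170905415695))
w3 (array([555.86755371,  93.35246277]), 647, np.float64(1.9537288642906192), array([551.01047492, 145.87978754]), np.float64(52.751408154181725), np.float64(1.6630017891584747))
```

Run:
```python
from h import *
for n in("wrist2","w3"):
    c=dict(np.load(n+".npz"));hsv=cv2.cvtColor(c["color"],cv2.COLOR_RGB2HSV);v,u=np.mgrid[:480,:640]
    P=onplane(c,np.stack([u,v],-1).reshape(-1,2),71).reshape(480,640,3)[...,:2]-[555.7,92.8]
    d=np.hypot(*np.moveaxis(P,-1,0));a=np.arctan2(P[...,1],P[...,0])
    m=(hsv[...,2]>110)&(hsv[...,1]<50)&(a>1.2)&(a<3.1)
    for r in range(12,34,3):
        k=m&(abs(d-r)<1.2);
        if k.sum()>3:
            s=a[k];w=P[k]@[-np.sin(np.median(s)),np.cos(np.median(s))];print(n,r,k.sum(),np.percentile(s,[3,97]).round(3),s.mean().round(3),np.ptp(w).round(1))
im=np.load("w3.npz")["color"][150:350,200:440,::-1];cv2.imwrite("pics/w3c.png",cv2.resize(im,(720,600),interpolation=cv2.INTER_CUBIC))
```

```text
wrist2 12 104 [1.946 3.041] 2.485 13.6
wrist2 15 111 [2.075 3.039] 2.557 14.7
wrist2 18 108 [2.172 2.955] 2.563 14.5
wrist2 21 106 [2.229 2.898] 2.564 14.5
wrist2 24 105 [2.277 2.856] 2.562 14.5
wrist2 27 106 [2.316 2.825] 2.568 14.6
wrist2 30 99 [2.336 2.795] 2.563 14.5
wrist2 33 44 [2.355 2.783] 2.537 14.3
w3 12 194 [1.417 2.611] 2.006 14.3
w3 15 180 [1.565 2.498] 2.011 14.1
w3 18 100 [1.653 2.042] 1.851 7.6
w3 21 86 [1.721 2.02 ] 1.867 6.3
w3 24 17 [1.76  1.904] 1.818 3.6
w3 27 23 [2.529 2.61 ] 2.576 2.5
w3 30 70 [1.87  2.604] 2.318 22.3
w3 33 68 [1.858 2.651] 2.149 24.7
```

View pics/w3c.png

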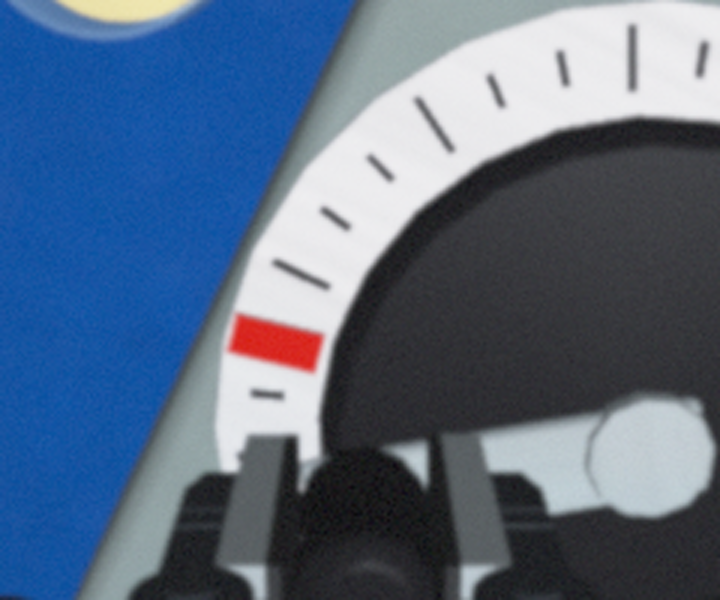

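The crop shows the crank arm (hub at (650,455)) pointing left, with its lower edge hidden by a finger, and the red mark at (277,343). The arm edge gives 2.05 rad against red at 1.66, so it needs another -0.39 rad clockwise.

Call:
drive_tool([
  {"tx":0.23,"ty":-0.02,"tz":0,"ax":0,"ay":0,"az":0,"hand":-1},
  {"tx":0.23,"ty":0.01,"tz":0,"ax":0,"ay":0,"az":0,"hand":-1},
  {"tx":0.23,"ty":0.03,"tz":0,"ax":0,"ay":0,"az":0,"hand":-1},
  {"tx":0,"ty":0,"tz":0,"ax":0,"ay":0,"az":0,"hand":-1},
  {"tx":0,"ty":0,"tz":0,"ax":0,"ay":0,"az":0,"hand":-1},
])

```text
time: 9.4
tcp_pos: [551.0, 133.2, 93.7]
ee_rot: [-3.094, -0.539, -0.004]
force: [-3.3, 2.3, 10.3]
gripper_width: 16.5
grasp_force: 33.7
```

```bash
cat > edge.py <<'E'
from h import *
def edge(c):
    hsv=cv2.cvtColor(c["color"],cv2.COLOR_RGB2HSV);v,u=np.mgrid[:480,:640]
    P=onplane(c,np.stack([u,v],-1).reshape(-1,2),71).reshape(480,640,3)[...,:2]-[555.7,92.8]
    d=np.hypot(*np.moveaxis(P,-1,0));a=np.arctan2(P[...,1],P[...,0])
    m=(hsv[...,2]>110)&(hsv[...,1]<50)&(a>0.8)&(a<3.1)
    for r,h in((15,.482),(18,.391),(21,.335),(24,.286)):
        s=a[m&(abs(d-r)<1.2)]
        if len(s)>3:print(r,np.percentile(s,[3,97]).round(3),"lo+h",(np.percentile(s,3)+h).round(3),"hi-h",(np.percentile(s,97)-h).round(3))
E
python3 plan.py 558.6 93.9 1.66 0.1|head -3;python3 - <<'E'
from edge import *
from bench import env
c=env.capture("wrist");np.savez("w4.npz",**c);edge(c)
E
```

```text
now [551.  133.2  93.7] ang 1.763 r 40.0 force [-3.3  2.3 10.3] w 16.491419220522626 t 9.4
[-3.09386683 -0.53943282 -0.00428948]
1.711 [0.1  0.02]
15 [1.22  1.589] lo+h 1.702 hi-h 1.107
18 [1.314 1.402] lo+h 1.705 hi-h 1.011
21 [2.063 2.132] lo+h 2.398 hi-h 1.797
24 [2.047 2.198] lo+h 2.333 hi-h 1.912
```

Call:
drive_tool([
  {"tx":0.11,"ty":0.025,"tz":0.0,"ax":0,"ay":0,"az":0,"hand":-1},
  {"tx":0,"ty":0,"tz":0,"ax":0,"ay":0,"az":0,"hand":-1},
  {"tx":0,"ty":0,"tz":0,"ax":0,"ay":0,"az":0,"hand":-1},
])

```text
time: 9.75
tcp_pos: [552.8, 133.5, 93.6]
ee_rot: [-3.094, -0.54, -0.003]
force: [-4.4, 2.1, 11.2]
gripper_width: 16.6
grasp_force: 33.7
```

```bash
python3 plan.py 558.6 93.9 4.6 0.36;python3 - <<'E'
from edge import *
from bench import env
c=env.capture("wrist");np.savez("w5.npz",**c);edge(c)
E
```

```text
now [552.8 133.5  93.6] ang 1.715 r 40.0 force [-4.4  2.1 11.2] w 16.632298832913587 t 9.75
[-3.09367061 -0.53950131 -0.00321438]
2.036 [-0.64 -0.03]
2.356 [-0.61  0.18]
2.677 [-0.53  0.36]
2.997 [-0.39  0.51]
3.318 [-0.21  0.6 ]
3.638 [-0.01  0.64]
3.959 [0.2  0.61]
4.279 [0.38 0.51]
4.6 [0.52 0.37]
15 [1.17  1.499] lo+h 1.652 hi-h 1.017
18 [1.255 1.326] lo+h 1.646 hi-h 0.935
21 [1.978 2.056] lo+h 2.313 hi-h 1.721
24 [1.972 2.205] lo+h 2.258 hi-h 1.919
```

At the red mark: camera 1.65, TCP 1.71, target 1.66. Now counter-clockwise, first part.

Call:
drive_tool([
  {"tx":-0.64,"ty":-0.03,"tz":0.0,"ax":0,"ay":0,"az":0,"hand":-1},
  {"tx":-0.61,"ty":0.18,"tz":0,"ax":0,"ay":0,"az":0,"hand":-1},
  {"tx":-0.53,"ty":0.36,"tz":0,"ax":0,"ay":0,"az":0,"hand":-1},
  {"tx":-0.39,"ty":0.51,"tz":0,"ax":0,"ay":0,"az":0,"hand":-1},
  {"tx":-0.21,"ty":0.6,"tz":0,"ax":0,"ay":0,"az":0,"hand":-1},
  {"tx":-0.01,"ty":0.64,"tz":0,"ax":0,"ay":0,"az":0,"hand":-1},
  {"tx":0.2,"ty":0.61,"tz":0,"ax":0,"ay":0,"az":0,"hand":-1},
  {"tx":0.38,"ty":0.51,"tz":0,"ax":0,"ay":0,"az":0,"hand":-1},
])

```text
time: 10.6
tcp_pos: [542.9, 56.9, 93.7]
ee_rot: [-3.094, -0.538, -0.007]
force: [1.4, 8.3, 6.7]
gripper_width: 16.6
grasp_force: 33.2
```

```bash
python3 plan.py 558.6 93.9 0.7 0.36
```

```text
now [542.9  56.9  93.7] ang -1.972 r 40.2 force [1.4 8.3 6.7] w 16.6179230334609 t 10.6
[-3.09420626 -0.53840967 -0.00737904]
-1.638 [0.56 0.36]
-1.304 [0.65 0.16]
-0.97 [ 0.66 -0.06]
-0.636 [ 0.61 -0.27]
-0.302 [ 0.48 -0.46]
0.032 [ 0.31 -0.59]
0.366 [ 0.1  -0.66]
0.7 [-0.12 -0.65]
```

Call:
drive_tool([
  {"tx":0.56,"ty":0.35,"tz":0.0,"ax":0,"ay":0,"az":0,"hand":-1},
  {"tx":0.65,"ty":0.16,"tz":0,"ax":0,"ay":0,"az":0,"hand":-1},
  {"tx":0.66,"ty":-0.06,"tz":0,"ax":0,"ay":0,"az":0,"hand":-1},
  {"tx":0.61,"ty":-0.27,"tz":0,"ax":0,"ay":0,"az":0,"hand":-1},
  {"tx":0.48,"ty":-0.46,"tz":0,"ax":0,"ay":0,"az":0,"hand":-1},
  {"tx":0.31,"ty":-0.59,"tz":0,"ax":0,"ay":0,"az":0,"hand":-1},
  {"tx":0.1,"ty":-0.66,"tz":0,"ax":0,"ay":0,"az":0,"hand":-1},
  {"tx":-0.12,"ty":-0.65,"tz":0,"ax":0,"ay":0,"az":0,"hand":-1},
])

```text
time: 11.4
tcp_pos: [589.6, 119.9, 93.7]
ee_rot: [3.094, 0.539, 0.008]
force: [-2.8, -3.8, 8.8]
gripper_width: 16.9
grasp_force: 33.4
```

```bash
python3 plan.py 558.6 93.9 2.4 0.3
```

```text
now [589.6 119.9  93.7] ang 0.697 r 40.5 force [-2.8 -3.8  8.8] w 16.931526661066794 t 11.4
[3.09375336 0.539222   0.00763454]
0.981 [-0.29 -0.49]
1.265 [-0.4 -0.4]
1.549 [-0.49 -0.28]
1.832 [-0.55 -0.13]
2.116 [-0.56  0.03]
2.4 [-0.53  0.19]
```

Call:
drive_tool([
  {"tx":-0.29,"ty":-0.49,"tz":0.06,"ax":0,"ay":0,"az":0,"hand":-1},
  {"tx":-0.4,"ty":-0.4,"tz":0,"ax":0,"ay":0,"az":0,"hand":-1},
  {"tx":-0.49,"ty":-0.28,"tz":0,"ax":0,"ay":0,"az":0,"hand":-1},
  {"tx":-0.27,"ty":-0.08,"tz":0,"ax":0,"ay":0,"az":0,"hand":-1},
  {"tx":0,"ty":0,"tz":0,"ax":0,"ay":0,"az":0,"hand":-1},
  {"tx":0,"ty":0,"tz":0,"ax":0,"ay":0,"az":0,"hand":-1},
])

```text
time: 12.0
tcp_pos: [554.5, 133.8, 93.7]
ee_rot: [3.095, 0.539, 0.011]
force: [0.8, 0.9, 11.2]
gripper_width: 16.7
grasp_force: 33.7
```

Call:
drive_tool([
  {"tx":0.034,"ty":-0.094,"tz":0,"ax":0,"ay":0,"az":0,"hand":-1},
  {"tx":0,"ty":0,"tz":0,"ax":0,"ay":0,"az":0,"hand":-1},
  {"tx":0,"ty":0,"tz":0,"ax":0,"ay":0,"az":0,"hand":-1},
])

```text
time: 12.3
tcp_pos: [554.8, 134.1, 93.6]
ee_rot: [3.092, 0.539, 0.01]
force: [1.3, -7.8, 11.2]
gripper_width: 16.6
grasp_force: 33.7
```

Call:
drive_tool([
  {"tx":-0.034,"ty":0.094,"tz":0,"ax":0,"ay":0,"az":0,"hand":-1},
  {"tx":0,"ty":0,"tz":0,"ax":0,"ay":0,"az":0,"hand":-1},
  {"tx":0,"ty":0,"tz":0,"ax":0,"ay":0,"az":0,"hand":-1},
])

```text
time: 12.6
tcp_pos: [554.8, 133.8, 93.7]
ee_rot: [3.095, 0.539, 0.012]
force: [1.2, 0.3, 11.6]
gripper_width: 16.7
grasp_force: 33.7
```

```bash
python3 plan.py 558.6 93.9 2.5 0.2
```

```text
now [554.8 133.8  93.7] ang 1.666 r 40.1 force [ 1.2  0.3 11.6] w 16.734893529120807 t 12.6
[3.09484771 0.53916539 0.0118087 ]
1.833 [-0.33 -0.05]
2.0 [-0.33  0.  ]
2.167 [-0.33  0.06]
2.333 [-0.31  0.11]
2.5 [-0.29  0.16]
```

Call:
drive_tool([
  {"tx":-0.33,"ty":-0.05,"tz":0.05,"ax":0,"ay":0,"az":0,"hand":-1},
  {"tx":-0.33,"ty":0.0,"tz":0,"ax":0,"ay":0,"az":0,"hand":-1},
  {"tx":-0.33,"ty":0.06,"tz":0,"ax":0,"ay":0,"az":0,"hand":-1},
  {"tx":-0.31,"ty":0.11,"tz":0,"ax":0,"ay":0,"az":0,"hand":-1},
  {"tx":-0.29,"ty":0.16,"tz":0,"ax":0,"ay":0,"az":0,"hand":-1},
  {"tx":0,"ty":0,"tz":0,"ax":0,"ay":0,"az":0,"hand":-1},
])

```text
time: 13.2
tcp_pos: [527.1, 118.3, 93.5]
ee_rot: [-3.094, -0.539, -0.014]
force: [0.1, 3.7, 16.6]
gripper_width: 17.0
grasp_force: 34.2
```

```bash
python3 plan.py 558.6 93.9 2.65 0.05
python3 - <<'E'
import numpy as np
c,s=.9415,.337
for a in np.arange(2.5,4.05,.1):
    t=a+.025;w=2*np.array([-np.sin(t),np.cos(t)]);print(round(a,2),((c*w[0]+s*w[1])/20).round(3),((s*w[0]-c*w[1])/20).round(3))
E
```

```text
now [527.1 118.3  93.5] ang 2.483 r 39.9 force [ 0.1  3.7 16.6] w 17.0247942921483 t 13.2
[-3.09421544 -0.53882053 -0.01412728]
2.525 [-0.07  0.04]
2.567 [-0.07  0.05]
2.608 [-0.07  0.05]
2.65 [-0.06  0.05]
2.5 -0.082 0.057
2.6 -0.076 0.065
2.7 -0.069 0.072
2.8 -0.061 0.079
2.9 -0.053 0.085
3.0 -0.044 0.09
3.1 -0.035 0.094
3.2 -0.026 0.097
3.3 -0.016 0.099
3.4 -0.006 0.1
3.5 0.004 0.1
3.6 0.014 0.099
3.7 0.024 0.097
3.8 0.033 0.094
3.9 0.043 0.09
4.0 0.051 0.086
```

Call:
drive_tool([
  {"tx":-0.08,"ty":0.055,"tz":-0.15,"ax":0,"ay":0,"az":0,"hand":-1},
  {"tx":-0.05,"ty":0.037,"tz":0,"ax":0,"ay":0,"az":0,"hand":-1},
  {"tx":0,"ty":0,"tz":0,"ax":0,"ay":0,"az":0,"hand":-1},
])

```text
time: 13.5
tcp_pos: [524.5, 114.8, 93.8]
ee_rot: [3.095, 0.539, 0.011]
force: [5.9, 1.0, -0.5]
gripper_width: 16.3
grasp_force: 32.5
```

Call:
drive_tool([
  {"tx":-0.038,"ty":0.033,"tz":0,"ax":0,"ay":0,"az":0,"hand":-1},
  {"tx":-0.038,"ty":0.033,"tz":0,"ax":0,"ay":0,"az":0,"hand":-1},
  {"tx":0,"ty":0,"tz":0,"ax":0,"ay":0,"az":0,"hand":-1},
])

```text
time: 13.8
tcp_pos: [523.6, 113.2, 93.8]
ee_rot: [3.095, 0.539, 0.011]
force: [7.0, 0.7, 0.1]
gripper_width: 16.8
grasp_force: 32.5
```

Call:
drive_tool([
  {"tx":-0.02,"ty":0.04,"tz":0,"ax":0,"ay":0,"az":0,"hand":-1},
  {"tx":-0.02,"ty":0.04,"tz":0,"ax":0,"ay":0,"az":0,"hand":-1},
  {"tx":0,"ty":0,"tz":0,"ax":0,"ay":0,"az":0,"hand":-1},
])

```text
time: 14.1
tcp_pos: [522.8, 111.6, 93.8]
ee_rot: [-3.095, -0.539, -0.009]
force: [5.4, 1.7, 2.7]
gripper_width: 16.5
grasp_force: 32.8
```

Call:
drive_tool([
  {"tx":-0.028,"ty":0.039,"tz":0,"ax":0,"ay":0,"az":0,"hand":-1},
  {"tx":-0.028,"ty":0.039,"tz":0,"ax":0,"ay":0,"az":0,"hand":-1},
  {"tx":0,"ty":0,"tz":0,"ax":0,"ay":0,"az":0,"hand":-1},
])

```text
time: 14.4
tcp_pos: [521.8, 109.4, 93.7]
ee_rot: [3.095, 0.539, 0.007]
force: [3.2, 2.0, 5.6]
gripper_width: 16.7
grasp_force: 33.1
```

Call:
drive_tool([
  {"tx":-0.033,"ty":0.038,"tz":-0.02,"ax":0,"ay":0,"az":0,"hand":-1},
  {"tx":-0.032,"ty":0.038,"tz":0,"ax":0,"ay":0,"az":0,"hand":-1},
  {"tx":0,"ty":0,"tz":0,"ax":0,"ay":0,"az":0,"hand":-1},
])

```text
time: 14.7
tcp_pos: [520.9, 107.2, 93.8]
ee_rot: [3.094, 0.539, 0.006]
force: [4.7, 1.3, 4.0]
gripper_width: 16.5
grasp_force: 32.9
```

Call:
drive_tool([
  {"tx":-0.028,"ty":0.04,"tz":-0.01,"ax":0,"ay":0,"az":0,"hand":-1},
  {"tx":-0.028,"ty":0.04,"tz":0,"ax":0,"ay":0,"az":0,"hand":-1},
  {"tx":0,"ty":0,"tz":0,"ax":0,"ay":0,"az":0,"hand":-1},
])

```text
time: 15.0
tcp_pos: [520.3, 105.4, 93.8]
ee_rot: [3.095, 0.539, 0.006]
force: [6.2, 1.3, 2.5]
gripper_width: 17.0
grasp_force: 32.8
```

Call:
drive_tool([
  {"tx":-0.022,"ty":0.043,"tz":0,"ax":0,"ay":0,"az":0,"hand":-1},
  {"tx":-0.022,"ty":0.043,"tz":0,"ax":0,"ay":0,"az":0,"hand":-1},
  {"tx":0,"ty":0,"tz":0,"ax":0,"ay":0,"az":0,"hand":-1},
])

```text
time: 15.3
tcp_pos: [519.9, 104.0, 93.7]
ee_rot: [-3.094, -0.539, -0.006]
force: [5.4, 4.1, 2.7]
gripper_width: 17.1
grasp_force: 32.9
```

Call:
drive_tool([
  {"tx":-0.011,"ty":0.022,"tz":0,"ax":0,"ay":0,"az":0,"hand":-1},
  {"tx":-0.011,"ty":0.022,"tz":0,"ax":0,"ay":0,"az":0,"hand":-1},
  {"tx":0,"ty":0,"tz":0,"ax":0,"ay":0,"az":0,"hand":-1},
])

```text
time: 15.6
tcp_pos: [519.8, 103.3, 93.8]
ee_rot: [-3.094, -0.539, -0.006]
force: [5.9, 4.6, 1.4]
gripper_width: 16.9
grasp_force: 32.9
```

```bash
cat > tongue.py <<'E'
from h import *
from bench import env
c=env.capture("scene");h=cv2.cvtColor(c["color"],cv2.COLOR_RGB2HSV);z=cloud(c)[...,2]
for n,k in(("before",dict(np.load("s3.npz"))),("now",c)):
    h=cv2.cvtColor(k["color"],cv2.COLOR_RGB2HSV)[250:290,315:345];m=(h[...,0]>10)&(h[...,0]<28)&(h[...,1]>90);print(n,m.sum())
E
python3 tongue.py
```

```text
before 12
now 0
```

Run:
```python
from h import *
from bench import env
o=[]
for n,r in(("scene",(225,355,235,405)),("side",(225,345,200,400))):
    c=env.capture(n);o.append(cv2.resize(c["color"][r[0]:r[1],r[2]:r[3],::-1],(400,300),interpolation=cv2.INTER_CUBIC))
c=env.capture("wrist");np.savez("w6.npz",**c)
cv2.imwrite("pics/t.png",np.hstack(o))
```

```text
(no output)
```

View pics/t.png

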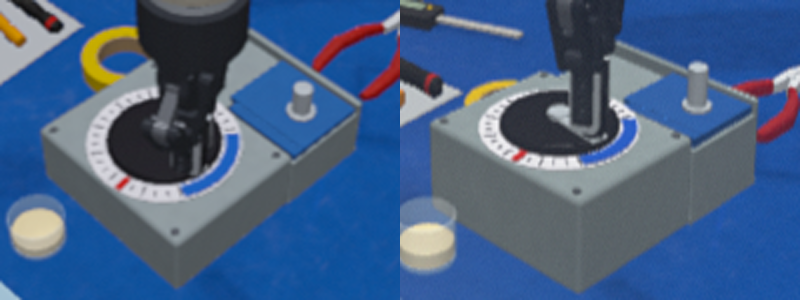

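The picture shows the gripper near the tongue's corner of the lid at about (230,98), so the scene view is inconclusive. I'll check the wrist view instead.

```bash
python3 - <<'E'
from h import *
for n in("wrist","wrist2","w3","w6"):
    c=dict(np.load(n+".npz"));p=proj(c,[548,25.4,58])[0];h=cv2.cvtColor(c["color"],cv2.COLOR_RGB2HSV)
    v,u=np.mgrid[:480,:640];m=(np.hypot(u-p[0],v-p[1])<25)&(h[...,0]>10)&(h[...,0]<28)&(h[...,1]>90);print(n,p.round(),m.sum(),np.c_[u[m],v[m]].mean(0) if m.any() else "")
E
python3 plan.py 558.6 93.9 3 0.05
```

```text
wrist [277. 131.] 161 [276.93167702 131.39751553]
wrist2 [469. 260.] 201 [468.90049751 259.26865672]
w3 [533. 349.] 270 [533.01481481 346.96666667]
w6 [505. 297.] 0 
now [519.8 103.3  93.8] ang 2.903 r 39.9 force [5.6 6.2 2.4] w 16.69988848936034 t 15.8
[-3.0940228  -0.53870086 -0.00618107]
2.951 [-0.06  0.08]
3.0 [-0.05  0.08]
```

Call:
drive_tool([
  {"tx":-0.01,"ty":0.02,"tz":0,"ax":0,"ay":0,"az":0,"hand":-1},
  {"tx":-0.01,"ty":0.02,"tz":0,"ax":0,"ay":0,"az":0,"hand":-1},
  {"tx":0,"ty":0,"tz":0,"ax":0,"ay":0,"az":0,"hand":-1},
])

```text
time: 16.1
tcp_pos: [519.7, 102.7, 93.7]
ee_rot: [-3.094, -0.539, -0.006]
force: [5.0, 6.8, 1.8]
gripper_width: 16.8
grasp_force: 32.9
```

Run:
```python
from h import *
from bench import env
print(env.state()["force"])
c=dict(np.load("w6.npz"))
print(c["color"][285:312:5,490:525:6].tolist())
```

```text
[4.99630191 6.80276562 1.84967758]
[[[232, 232, 234], [230, 231, 234], [151, 169, 168], [145, 166, 166], [150, 168, 168], [149, 166, 168]], [[168, 169, 172], [197, 198, 204], [105, 119, 119], [146, 161, 163], [150, 166, 168], [151, 168, 169]], [[233, 234, 236], [63, 63, 64], [50, 48, 50], [59, 63, 63], [83, 99, 109], [78, 93, 110]], [[135, 138, 147], [51, 51, 49], [43, 47, 49], [49, 51, 51], [28, 46, 79], [37, 77, 133]], [[27, 58, 99], [32, 62, 102], [46, 50, 57], [31, 50, 74], [27, 58, 93], [44, 99, 171]], [[44, 95, 162], [42, 99, 170], [37, 85, 148], [27, 53, 86], [40, 85, 142], [49, 105, 177]]]
```

Call:
drive_tool([
  {"tx":-0.01,"ty":0.022,"tz":0,"ax":0,"ay":0,"az":0,"hand":-1},
  {"tx":-0.01,"ty":0.022,"tz":0,"ax":0,"ay":0,"az":0,"hand":-1},
  {"tx":0,"ty":0,"tz":0,"ax":0,"ay":0,"az":0,"hand":-1},
])

```text
time: 16.4
tcp_pos: [519.5, 102.0, 93.7]
ee_rot: [-3.093, -0.538, -0.006]
force: [4.6, 6.5, 2.7]
gripper_width: 16.9
grasp_force: 32.9
```

Run:
```python
from h import *
from bench import env
c=env.capture("wrist");print(env.state()["force"]);p=proj(c,[548,25.4,58])[0];print(p)
x,y=p.astype(int);np.savez("w7.npz",**c)
cv2.imwrite("pics/w7.png",cv2.resize(c["color"][y-130:y+110,x-270:x+90,::-1],(720,480)))
```

```text
[4.94199204 7.09968179 2.80171496]
[502.37189494 295.08309075]
```

View pics/w7.png

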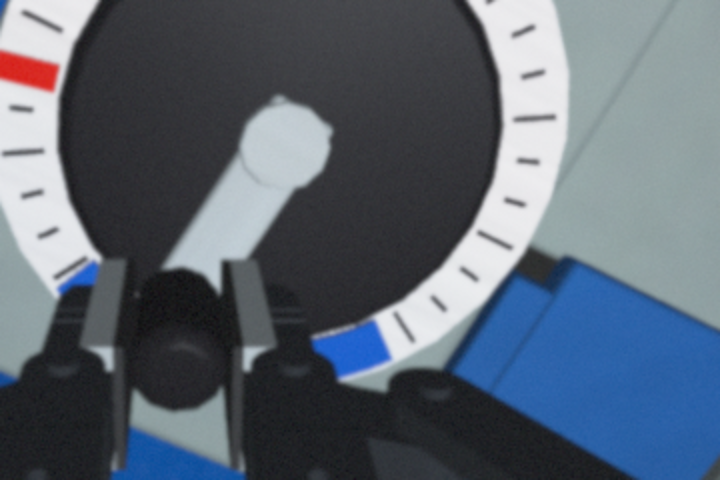

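The wrist crop shows the notch at (540,262) empty: the brass tongue has withdrawn. One more gentle step to feel the stop.

Call:
drive_tool([
  {"tx":-0.01,"ty":0.022,"tz":0,"ax":0,"ay":0,"az":0,"hand":-1},
  {"tx":-0.01,"ty":0.022,"tz":0,"ax":0,"ay":0,"az":0,"hand":-1},
  {"tx":0,"ty":0,"tz":0,"ax":0,"ay":0,"az":0,"hand":-1},
])

```text
time: 16.75
tcp_pos: [519.4, 101.3, 93.8]
ee_rot: [-3.093, -0.538, -0.006]
force: [5.8, 7.8, 3.0]
gripper_width: 16.9
grasp_force: 32.9
```

Call:
drive_tool([
  {"tx":0.02,"ty":-0.08,"tz":0,"ax":0,"ay":0,"az":0,"hand":-1},
  {"tx":0,"ty":0,"tz":0,"ax":0,"ay":0,"az":0,"hand":0},
  {"tx":0,"ty":0,"tz":0,"ax":0,"ay":0,"az":0,"hand":0},
  {"tx":0,"ty":0,"tz":0,"ax":0,"ay":0,"az":0,"hand":0},
  {"tx":0,"ty":0,"tz":-0.8,"ax":0,"ay":0,"az":0,"hand":0},
  {"tx":0,"ty":0,"tz":-0.9,"ax":0,"ay":0,"az":0,"hand":0},
  {"tx":0,"ty":0,"tz":-0.9,"ax":0,"ay":0,"az":0,"hand":0},
  {"tx":0,"ty":0,"tz":-0.9,"ax":0,"ay":0,"az":0,"hand":0},
])

```text
time: 17.55
tcp_pos: [517.0, 100.8, 162.8]
ee_rot: [-3.095, -0.539, 0.003]
force: [0.4, -0.0, -0.8]
gripper_width: 42.8
grasp_force: 0.0
```

Call:
drive_tool([
  {"tx":-0.5,"ty":0.5,"tz":-0.5,"ax":0,"ay":0,"az":0,"hand":0},
  {"tx":-0.7,"ty":0.8,"tz":0,"ax":0,"ay":0,"az":0,"hand":0},
  {"tx":-0.7,"ty":0.8,"tz":0,"ax":0,"ay":0,"az":0,"hand":0},
  {"tx":-0.7,"ty":0.8,"tz":0,"ax":0,"ay":0,"az":0,"hand":0},
  {"tx":0,"ty":0.8,"tz":0,"ax":0,"ay":0,"az":0,"hand":0},
  {"tx":0,"ty":0,"tz":0,"ax":0,"ay":0,"az":0,"hand":0},
  {"tx":0,"ty":0,"tz":0,"ax":0,"ay":0,"az":0,"hand":0},
])

```text
time: 18.25
tcp_pos: [494.2, 13.8, 172.6]
ee_rot: [-3.095, -0.537, 0.0]
force: [0.4, 0.5, -0.6]
gripper_width: 42.2
grasp_force: 0.0
```

Run:
```python
from h import *
from bench import env
s=env.state();print(s["tcp_pos"],s["ee_rot"],s["gripper_width"])
c=env.capture("wrist");np.savez("w8.npz",**c);c2=env.capture("scene");np.savez("s8.npz",**c2)
for n,k in(("wrist",c),("scene",c2)):
    X=cloud(k);d=np.hypot(X[...,0]-494,X[...,1]+4);m=(d<14)&(X[...,2]>83.5)&(X[...,2]<89)
    v,u=np.nonzero(m);print(n,m.sum(),X[m].mean(0),X[m].min(0),X[m].max(0),(u.mean(),v.mean()))
    # side strip of knob: z 65..80
    m=(d<16)&(X[...,2]>65)&(X[...,2]<82);print("side",X[m].mean(0),m.sum())
p=proj(c,[548,25.4,58])[0].astype(int);h=cv2.cvtColor(c["color"],cv2.COLOR_RGB2HSV)[max(0,p[1]-20):p[1]+20,p[0]-20:p[0]+20]
print("brass",((h[...,0]>10)&(h[...,0]<28)&(h[...,1]>90)).sum(),p)
b=c["color"][...,::-1];cv2.imwrite("pics/w8.png",b)
```

```text
[494.18376151  13.81763266 172.58873596] [-3.09487476e+00 -5.37055670e-01  3.42110547e-04] 42.15035214618662
wrist 517 [494.83841194  -5.45042337  84.87147598] [487.15252133 -13.3866395   83.5480068 ] [502.39727027   2.32952283  86.76184868] (np.float64(352.19342359767893), np.float64(270.1411992263056))
side [499.72364128  -2.15729209  73.8783554 ] 210
scene 46 [493.56745087  -3.56748519  86.01016933] [487.01994128 -11.42974687  83.512466  ] [501.15852995   4.15411236  88.95909809] (np.float64(363.10869565217394), np.float64(263.7391304347826))
side [4.91294829e+02 1.36135045e-01 7.31265101e+01] 55
brass 24 [332 160]
```

View pics/w8.png

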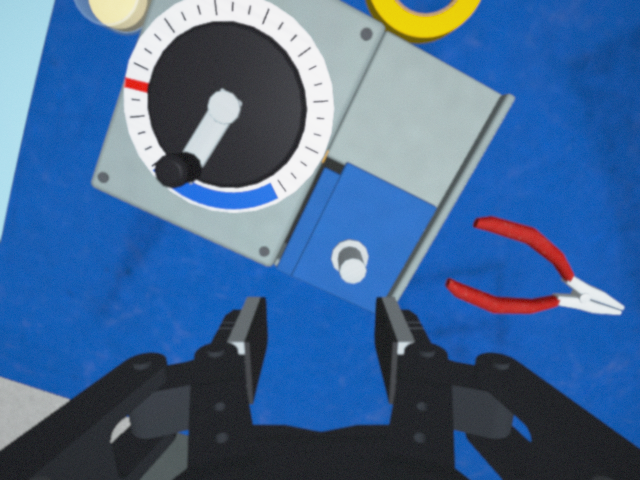

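The picture shows the lid knob top at (351,270) and an open notch at (333,165). The crank is resting within the blue band. I'll go to the knob.

Call:
drive_tool([
  {"tx":-0.1,"ty":0.43,"tz":0,"ax":0,"ay":0,"az":0,"hand":-0.25},
  {"tx":-0.11,"ty":0.44,"tz":0,"ax":0,"ay":0,"az":0,"hand":-0.25},
  {"tx":0,"ty":0,"tz":0.8,"ax":0,"ay":0,"az":0,"hand":-0.25},
  {"tx":0,"ty":0,"tz":0.8,"ax":0,"ay":0,"az":0,"hand":-0.25},
  {"tx":0,"ty":0,"tz":0.8,"ax":0,"ay":0,"az":0,"hand":-0.25},
  {"tx":0,"ty":0,"tz":0,"ax":0,"ay":0,"az":0,"hand":-0.25},
])

```text
time: 18.95
tcp_pos: [494.1, -4.1, 122.4]
ee_rot: [-3.094, -0.538, 0.007]
force: [-0.4, 0.1, -0.2]
gripper_width: 31.8
grasp_force: 0.0
```

Call:
drive_tool([
  {"tx":0,"ty":0,"tz":0.5,"ax":0,"ay":0,"az":0,"hand":-0.25},
  {"tx":0,"ty":0,"tz":0.5,"ax":0,"ay":0,"az":0,"hand":-0.25},
  {"tx":0,"ty":0,"tz":0.5,"ax":0,"ay":0,"az":0,"hand":-0.25},
  {"tx":0,"ty":0,"tz":0.4,"ax":0,"ay":0,"az":0,"hand":-0.25},
  {"tx":0,"ty":0,"tz":0,"ax":0,"ay":0,"az":0,"hand":-0.25},
  {"tx":0,"ty":0,"tz":0,"ax":0,"ay":0,"az":0,"hand":-0.25},
])

```text
time: 19.55
tcp_pos: [495.7, -3.9, 86.5]
ee_rot: [-3.095, -0.539, 0.001]
force: [-0.4, -0.0, 0.3]
gripper_width: 32.1
grasp_force: 0.0
```

Call:
drive_tool([
  {"tx":0,"ty":0,"tz":0,"ax":0,"ay":0,"az":0,"hand":-1},
  {"tx":0,"ty":0,"tz":0,"ax":0,"ay":0,"az":0,"hand":-1},
  {"tx":0,"ty":0,"tz":0,"ax":0,"ay":0,"az":0,"hand":-1},
  {"tx":0,"ty":0,"tz":0,"ax":0,"ay":0,"az":0,"hand":-1},
  {"tx":0,"ty":0,"tz":0,"ax":0,"ay":0,"az":0,"hand":-1},
], grip_force=25)

```text
time: 20.05
tcp_pos: [496.5, -4.7, 87.3]
ee_rot: [3.093, 0.539, 0.002]
force: [0.3, -4.4, 0.5]
gripper_width: 14.8
grasp_force: 25.4
```

Call:
drive_tool([
  {"tx":0.045,"ty":0.022,"tz":0,"ax":0,"ay":0,"az":0,"hand":-1},
  {"tx":0.03,"ty":0.015,"tz":0,"ax":0,"ay":0,"az":0,"hand":-1},
  {"tx":0,"ty":0,"tz":0,"ax":0,"ay":0,"az":0,"hand":-1},
])

```text
time: 20.35
tcp_pos: [497.6, -4.8, 87.3]
ee_rot: [3.094, 0.539, -0.0]
force: [-2.2, -4.7, 3.3]
gripper_width: 14.7
grasp_force: 25.7
```

Call:
drive_tool([
  {"tx":0.09,"ty":0.05,"tz":0,"ax":0,"ay":0,"az":0,"hand":-1},
  {"tx":0.18,"ty":0.09,"tz":0,"ax":0,"ay":0,"az":0,"hand":-1},
  {"tx":0.27,"ty":0.13,"tz":0,"ax":0,"ay":0,"az":0,"hand":-1},
  {"tx":0.27,"ty":0.13,"tz":0,"ax":0,"ay":0,"az":0,"hand":-1},
  {"tx":0.27,"ty":0.13,"tz":0,"ax":0,"ay":0,"az":0,"hand":-1},
  {"tx":0.27,"ty":0.13,"tz":0,"ax":0,"ay":0,"az":0,"hand":-1},
  {"tx":0.27,"ty":0.13,"tz":0,"ax":0,"ay":0,"az":0,"hand":-1},
  {"tx":0,"ty":0,"tz":0,"ax":0,"ay":0,"az":0,"hand":-1},
])

```text
time: 21.15
tcp_pos: [534.2, -8.8, 87.3]
ee_rot: [3.094, 0.538, 0.002]
force: [1.6, -5.1, 1.5]
gripper_width: 14.8
grasp_force: 25.6
```

Call:
drive_tool([
  {"tx":0.25,"ty":0.12,"tz":0,"ax":0,"ay":0,"az":0,"hand":-1},
  {"tx":0.25,"ty":0.12,"tz":0,"ax":0,"ay":0,"az":0,"hand":-1},
  {"tx":0.25,"ty":0.12,"tz":0,"ax":0,"ay":0,"az":0,"hand":-1},
  {"tx":0.22,"ty":0.11,"tz":0,"ax":0,"ay":0,"az":0,"hand":-1},
  {"tx":0.18,"ty":0.09,"tz":0,"ax":0,"ay":0,"az":0,"hand":-1},
  {"tx":0.09,"ty":0.045,"tz":0,"ax":0,"ay":0,"az":0,"hand":-1},
  {"tx":0,"ty":0,"tz":0,"ax":0,"ay":0,"az":0,"hand":-1},
])

```text
time: 21.85
tcp_pos: [561.1, -11.8, 87.3]
ee_rot: [3.094, 0.539, 0.001]
force: [-0.3, -5.4, 1.7]
gripper_width: 14.6
grasp_force: 25.7
```

Slow finish, about 4 mm, to touch the stop.

Call:
drive_tool([
  {"tx":0.045,"ty":0.022,"tz":0,"ax":0,"ay":0,"az":0,"hand":-1},
  {"tx":0.045,"ty":0.022,"tz":0,"ax":0,"ay":0,"az":0,"hand":-1},
  {"tx":0.045,"ty":0.022,"tz":0,"ax":0,"ay":0,"az":0,"hand":-1},
  {"tx":0.03,"ty":0.015,"tz":0,"ax":0,"ay":0,"az":0,"hand":-1},
  {"tx":0,"ty":0,"tz":0,"ax":0,"ay":0,"az":0,"hand":-1},
])

```text
time: 22.35
tcp_pos: [564.2, -12.2, 87.3]
ee_rot: [3.094, 0.539, -0.001]
force: [-2.5, -5.4, 3.9]
gripper_width: 14.7
grasp_force: 25.8
```

Call:
drive_tool([
  {"tx":0.04,"ty":0.02,"tz":0,"ax":0,"ay":0,"az":0,"hand":-1},
  {"tx":0.03,"ty":0.015,"tz":0,"ax":0,"ay":0,"az":0,"hand":-1},
  {"tx":0,"ty":0,"tz":0,"ax":0,"ay":0,"az":0,"hand":-1},
])

```text
time: 22.65
tcp_pos: [564.4, -12.2, 87.2]
ee_rot: [3.095, 0.539, -0.006]
force: [-8.7, -5.6, 8.8]
gripper_width: 14.9
grasp_force: 26.2
```

At the stop. I'll release and rise.

Call:
drive_tool([
  {"tx":-0.04,"ty":-0.02,"tz":0,"ax":0,"ay":0,"az":0,"hand":-1},
  {"tx":0,"ty":0,"tz":0,"ax":0,"ay":0,"az":0,"hand":-0.3},
  {"tx":0,"ty":0,"tz":0,"ax":0,"ay":0,"az":0,"hand":-0.3},
  {"tx":0,"ty":0,"tz":0,"ax":0,"ay":0,"az":0,"hand":-0.3},
  {"tx":0,"ty":0,"tz":-0.5,"ax":0,"ay":0,"az":0,"hand":-0.3},
  {"tx":0,"ty":0,"tz":-0.9,"ax":0,"ay":0,"az":0,"hand":-0.3},
  {"tx":0,"ty":0,"tz":-0.9,"ax":0,"ay":0,"az":0,"hand":-0.3},
  {"tx":0,"ty":0,"tz":-0.9,"ax":0,"ay":0,"az":0,"hand":-0.3},
])

```text
time: 23.45
tcp_pos: [565.2, -11.3, 152.0]
ee_rot: [-3.095, -0.539, -0.001]
force: [1.1, -0.6, 0.1]
gripper_width: 29.9
grasp_force: 0.0
```

Call:
drive_tool([
  {"tx":-0.8,"ty":0,"tz":-0.9,"ax":0,"ay":0,"az":0,"hand":-0.3},
  {"tx":-0.9,"ty":0,"tz":-0.9,"ax":0,"ay":0,"az":0,"hand":-0.3},
  {"tx":-0.9,"ty":0,"tz":-0.9,"ax":0,"ay":0,"az":0,"hand":-0.3},
  {"tx":0,"ty":0,"tz":0,"ax":0,"ay":0,"az":0,"hand":-0.3},
  {"tx":0,"ty":0,"tz":0,"ax":0,"ay":0,"az":0,"hand":-0.3},
])

```text
time: 23.95
tcp_pos: [516.8, -29.0, 205.5]
ee_rot: [3.095, 0.538, 0.003]
force: [-0.6, -0.8, -0.3]
gripper_width: 29.7
grasp_force: 0.0
```

Run:
```python
from h import *
from bench import env
print(env.state()["tcp_pos"],env.state()["force"])
for n in("wrist","scene"):
    c=env.capture(n);X=cloud(c);d=np.hypot(X[...,0]-562,X[...,1]+12);m=(d<16)&(X[...,2]>83)&(X[...,2]<89);print(n,m.sum(),X[m].mean(0))
    if n=="wrist":cv2.imwrite("pics/end.png",c["color"][...,::-1])
```

```text
[516.75417626 -29.01906933 205.477869  ] [-0.61509046 -0.81023034 -0.2599593 ]
wrist 490 [562.39983333 -13.14804951  84.81309417]
scene 41 [561.12823691 -10.80337597  86.03574943]
```

View pics/end.png

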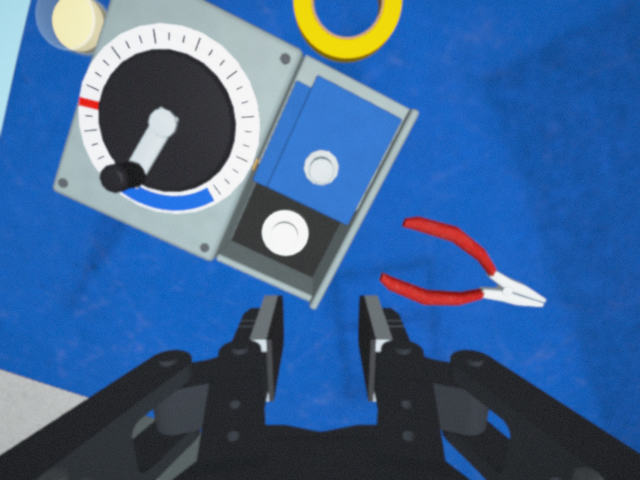

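The final picture shows the lid slid back with its knob at (321,168), about 68 mm from shut, and the bay open at (285,233). The jar, tape and pliers look undisturbed.

```bash
python3 -c "
from bench import env
print(env.close_job())"
```

```text
the job is handed in; nothing more can be done
None
```

The lockbox is open: the dial was turned as asked until the bolt dropped (brass tongue gone from the notch) with under 10 N on the crank, though resistance rose gradually rather than as a dead stop; the lid is fully back at its stop, the jar, tape and pliers look untouched, and the job was handed in at about 24 s with no verdict shown.

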